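# Set out the wash-day counter

## Task

Set the counter out for wash day: stand the spray bottle in the middle of the cork coaster beside the button tray, and set the dryer ball in the middle of the other coaster. Stand the round tin on the counter exactly halfway between the two coasters, right way up, and lay the belt buckle on top of it, flat, face up and centred. Leave the thread spool and the clothespin where they are.

Things in the scene. Friction and masses are not known exactly. Their poses are not given: they have to be found in the camera images.
- bottle: empty aluminium spray bottle, white trigger head, 156 mm tall, 0.09 kg, upright in the front row. Origin: centre of underside, z up. Body 50 mm in diameter to 95 mm up, tapering to a 28 mm collar at 115-125 mm. Head block, good to grip: 24 mm wide (y), x -35 to 25 mm, height 124 to 156 mm; nozzle on to x -45 mm; thin trigger below it at x -24 to -40 mm. May face any way when placed.
- ball: green silicone dryer ball with blunt nubs, 60 mm in diameter, 0.08 kg. Origin: its centre, 28 mm above what it stands on, since it is cut flat underneath and on top (flats 22 mm across), so it stands still if set down level and not rolled. Starts in the front row.
- tin: plain round steel tin, closed, 60 mm in diameter and 30 mm high, 0.12 kg. Origin: centre of its underside; z up; its lid is flat. Starts in the front row.
- buckle: rectangular steel belt buckle plate with rounded edges, 72 mm long (x), 46 mm wide (y), 12 mm thick, 0.11 kg, with small brass ornaments on its upper face. Origin: centre of its flat underside; z up. Lies flat, face up, in the front row at the start. May be laid at any yaw on the tin.
- coaster_l: square cork coaster, 90 x 90 x 5 mm, fixed on the counter, empty at the start; the left one as seen from the robot (greater y). Origin: centre of its underside. The other coaster's centre always lies 320 mm away along this one's -y axis.
- coaster_r: the second square cork coaster, same size and fixed, on the right (smaller y). Origin: centre of its underside.
- tray: clear acrylic tray of loose buttons, fixed, 140 (x) by 110 (y) by 25 mm high. Origin: centre of its underside. It stands on the outer side of one of the coasters, centres about 0.2 m apart; the bottle goes on that coaster, the nearer one. A wooden box of clothespins, 50 mm high, stands in the same way by the other coaster.
- spool: empty wooden thread spool standing on end, 36 mm in diameter, 40 mm high, loose, in the front row among the things. Not to be moved. Origin: centre of its underside.
- clothespin: wooden clothespin lying flat, 74 x 12 x 14 mm (long along x), loose, behind the coasters. Not to be moved. Origin: centre of its underside.
Things that resemble listed ones, but are neither listed nor needed, are in the scene too. There is more than one size of the buckle; the job needs the larger. There is more than one size of the bottle; the job needs the smaller.

How it is judged:
By the outcome, as a careful person would: the job done as asked, in the order asked, and still so for the second after the job is handed in, with the robot touching nothing.
It also fails if it takes over 128 s, if anything falls off the work surface, if the arm or the gripper's body presses on something with over 40 N, if the wrist force passes 120 N, or if a joint passes its speed limit or range.

## Robot

A 6-joint arm with a two-finger parallel gripper is mounted at the origin on the work surface. World frame = base frame: x ahead of the robot, y to its left, z up, the work surface at z = 0. Lengths are in mm, angles in rad, forces in N, time in s.
With the tool pointing down it reaches from about 275 to 725 mm from the base axis. Payload 15.9 kg.
Tool frame: the origin (TCP) lies at the very end of the fingers, on their centre line; the grasp point (between the pads) lies 19 mm behind it; y points along the fingers, z is the direction in which the jaws open and shut, and the axes are right-handed (so a half turn about y gives the same grasp; the last joint's range is limited). The gripper opens to 85 mm and grips with 20 to 120 N. Pads are 22 mm wide; open, the fingers measure 114 mm over their backs; the gripper's body (76 mm by 85 mm) begins 54 mm behind the grasp point. The pads swing forward as they close: fully open they stand 13 mm farther back than shut.
Start: joints at [-1.295, 0.213, -0.034, 1.323, 0, 1.571], TCP at [136.153, -481.09, 231.306] pointing down, gripper open.
Joint ranges: [-2.98, 2.98], [-0.74, 1.72], [-1.14, 1.35], [-2.1, 2.04], [-1.57, 1.44], [-3.14, 3.14]. Speed limits (rad/s): [1.89, 1.89, 2.39, 2.57, 3.14, 3.14].

## Interface

Orientations are given as [roll, pitch, yaw] about the fixed x, y, z axes, in that order (R = Rz(yaw) Ry(pitch) Rx(roll)).
In Python, from station import r, vision, workorder gives the robot as it stands.
- The arm moves only by the shell command python3 -m pendant 'ROWS' [FORCE]. ROWS is JSON, a list that holds one entry, the list of rows, each a list of 7 numbers: the opening, from 0 (shut) to 1 (fully open), then the shift along the tool's x, y, z in m, then the turn, a rotation vector about the tool's x, y, z in degrees. A call has 1 to 5 rows; each row is the pose to reach, as a shift and turn from the pose commanded when the call began, along the tool's axes at that moment; what a row does not reach only later rows make up. A row lasts 1/12 s, in which the tool goes at most 41.7 mm and 7.16 degrees, less where a joint would pass 70% of its speed; a pose out of reach is approached as far as the arm can. A call with a gripper value outside its range is refused whole. The fingers move at their own pace and stop on an object; FORCE is the grip in N (left out, the last holds). Time passes only in rows, so rows that repeat a pose let the fingers close. It gives the time, the measured TCP pose, the force and the opening at its end, in the units of the state.
- r.get_state(): the state, without advancing time (a new reading comes with each control period).
- vision.camera(name): name is "scene" or "top" or "wrist"; returns the picture (400x640x3 uint8, red, green, blue); there is no depth.
- vision.camera_info(name): a dict with "vfov" (degrees; the focal length in pixels is half the picture's height over the tangent of half this angle, whatever the lens; pixels are square), "cx", "cy" (the principal point, pixels), "view" (4x4, takes a point from world to camera coordinates). Camera axes: x right, y up, looking along -z (the intrinsics and any distortion apply to the point x, -y, -z); pixel columns grow to the right and rows downward; lengths in mm; the calibration is good to about 2 mm. A picture is of the moment at which its call begins: read the wrist's pose just before it. camera_info takes no time and is no camera call; for the wrist camera it gives the pose at the moment of the call.
- workorder.close_job(): hands the job in, once; it reports no verdict.
The state is a dict: "clock": time; "joints": joint angles; "qd": joint speeds; "joint_torque": joint torques, N m; "tool_pos": TCP position; "tcp_rot": TCP orientation; "contact_force": force on the tool from outside, world axes, zero at the start; "torque": the same for the moment, N m; "width": finger opening in mm.
Only numpy, scipy, OpenCV 4.12 (cv2) and the standard library are available. Lean on these libraries where they do the work, as an engineer would, in place of code of your own. Each camera call takes 0.05 s, during which the arm holds its last target.

## Working session

There is one attempt and no reset: what is moved stays moved. The work goes in short steps, Python scripts to look and compute and a shell command to move; the robot and the scene stay as the last step left them, time stands still between calls to the robot, and variables do not carry over. Pictures are saved under pics/ and viewed, and the job is handed in when it is done.

```bash
ls; mkdir -p pics; python3 - <<'E'
from station import r, vision, workorder
import cv2
s=r.get_state(); print(s)
for n in ("scene","top","wrist"):
    i=vision.camera_info(n); print(n,i)
    cv2.imwrite(f"pics/{n}0.png",vision.camera(n)[:,:,::-1])
E
```

```text
pics
{'clock': 0.0, 'joints': array([-1.29502098e+00,  2.13357684e-01, -3.50547071e-02,  1.32350533e+00,
       -5.55997301e-06,  1.57078504e+00]), 'qd': array([-0.00017488, -0.0003184 ,  0.00066242,  0.00040918,  0.00157264,
       -0.00170314]), 'joint_torque': array([ 1.46863680e-03, -6.86154771e+01,  4.87124527e+01,  1.72433804e-02,
        8.07589072e-05,  1.89979693e-05]), 'tool_pos': array([ 136.05176817, -480.7787409 ,  230.81714454]), 'tcp_rot': array([-1.57191772e+00, -5.54731372e-06, -2.86580601e+00]), 'contact_force': array([-0.23601608,  0.66752845, -0.22327544]), 'torque': array([ 0.01291028, -0.0151834 , -0.01916729]), 'width': 85.03841858347963}
scene {'vfov': 51.41622552343031, 'cx': 321.96999844512607, 'cy': 200.91441468824195, 'view': array([[ 5.90067811e-01,  8.07272281e-01, -1.14648038e-02,
        -3.22448424e+02],
       [-6.29613666e-01,  4.69006217e-01,  6.19370486e-01,
         3.15215984e+02],
       [ 5.05377690e-01, -3.58252190e-01,  7.85015133e-01,
        -1.28500931e+03],
       [ 0.00000000e+00,  0.00000000e+00,  0.00000000e+00,
         1.00000000e+0
[... 172 characters left out ...]
7e+00],
       [ 9.87567870e-01,  4.27191983e-03,  1.57135139e-01,
        -5.43719352e+02],
       [-1.57190468e-01,  2.09473296e-02,  9.87346123e-01,
        -1.01962579e+03],
       [ 0.00000000e+00,  0.00000000e+00,  0.00000000e+00,
         1.00000000e+00]])}
wrist {'vfov': 63.555364416709985, 'cx': 319.1899714811044, 'cy': 197.61826998297846, 'view': array([[ 2.72431996e-01, -9.62173979e-01, -1.42910146e-03,
        -4.99970472e+02],
       [ 9.26789433e-01,  2.62811659e-01, -2.68312093e-01,
         3.66377633e+01],
       [ 2.58538499e-01,  7.17723230e-02,  9.63330981e-01,
        -3.77979938e+02],
       [ 0.00000000e+00,  0.00000000e+00,  0.00000000e+00,
         1.00000000e+00]])}
```

View pics/scene0.png

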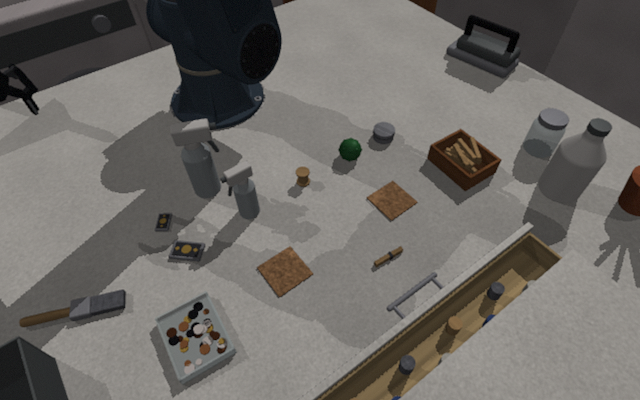

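View pics/top0.png

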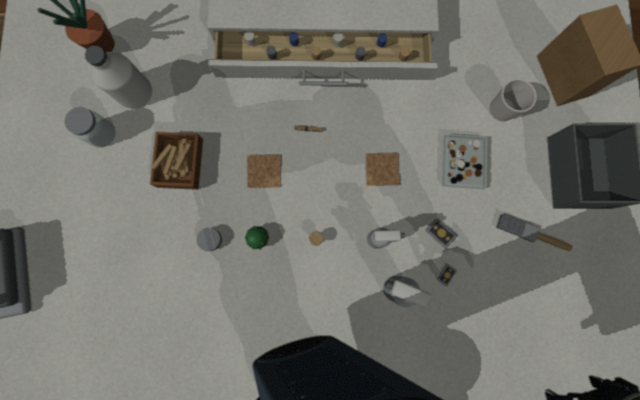

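View pics/wrist0.png

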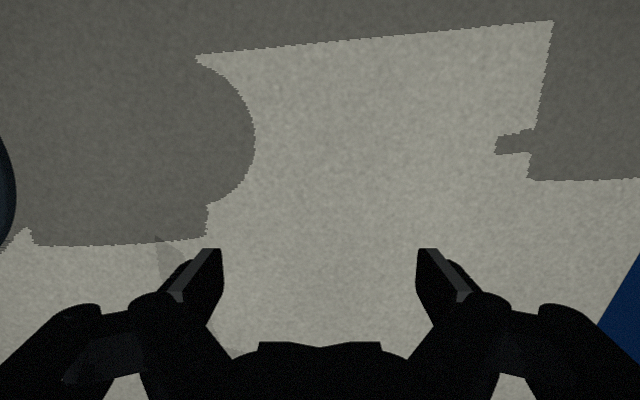

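The top view shows the tray at (465,160), so the bottle's coaster is coaster_r at (383,169). The box is at (176,160) by coaster_l at (264,171). The front row runs tin (208,238), ball (257,237), spool (317,238), small bottle (384,237), big buckle (442,232). The look-alikes are the big bottle (404,290) and the small buckle (447,274).

```bash
cat > h.py <<'E'
import numpy as np, cv2
from station import r, vision
def cam(n):
    i=vision.camera_info(n); f=200/np.tan(np.radians(i['vfov']/2))
    return f,i['cx'],i['cy'],np.array(i['view'])
def ray(c,u,v):
    f,cx,cy,V=c
    d=np.array([(u-cx)/f,-(v-cy)/f,-1.]); R=V[:3,:3]
    return -R.T@V[:3,3], R.T@d
def onz(c,u,v,z):
    o,d=ray(c,u,v); return o+d*(z-o[2])/d[2]
def tri(a,b):
    (o1,d1),(o2,d2)=a,b
    A=np.stack([d1,-d2],1); t=np.linalg.lstsq(A,o2-o1,rcond=None)[0]
    p,q=o1+t[0]*d1,o2+t[1]*d2
    return (p+q)/2,np.linalg.norm(p-q)
def proj(c,P):
    f,cx,cy,V=c; p=V[:3,:3]@np.asarray(P,float)+V[:3,3]
    return cx+f*p[0]/-p[2], cy-f*p[1]/-p[2]
def T():
    s=r.get_state(); from scipy.spatial.transform import Rotation as Ro
    return s['tool_pos'],Ro.from_euler('xyz',s['tcp_rot']).as_matrix()
def plan(target,R=None):
    """shift in tool axes (m) to go to target"""
    p,R0=T(); return R0.T@(np.asarray(target)-p)/1000
E
python3 - <<'E'
import cv2
a=cv2.imread('pics/top0.png')[110:310,180:500]; cv2.imwrite('pics/tc.png',cv2.resize(a,None,fx=2.5,fy=2.5,interpolation=cv2.INTER_CUBIC))
a=cv2.imread('pics/scene0.png')[110:310,130:430]; cv2.imwrite('pics/sc.png',cv2.resize(a,None,fx=2.6,fy=2.6,interpolation=cv2.INTER_CUBIC))
E
```

```text
(no output)
```

View pics/tc.png

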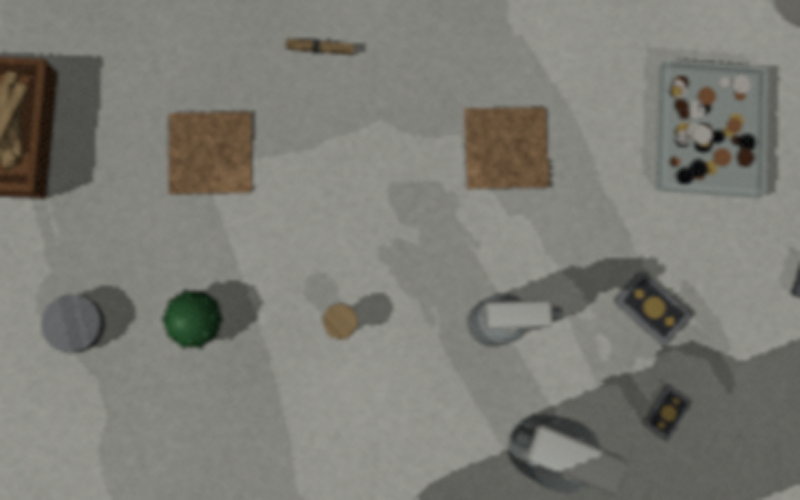

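View pics/sc.png

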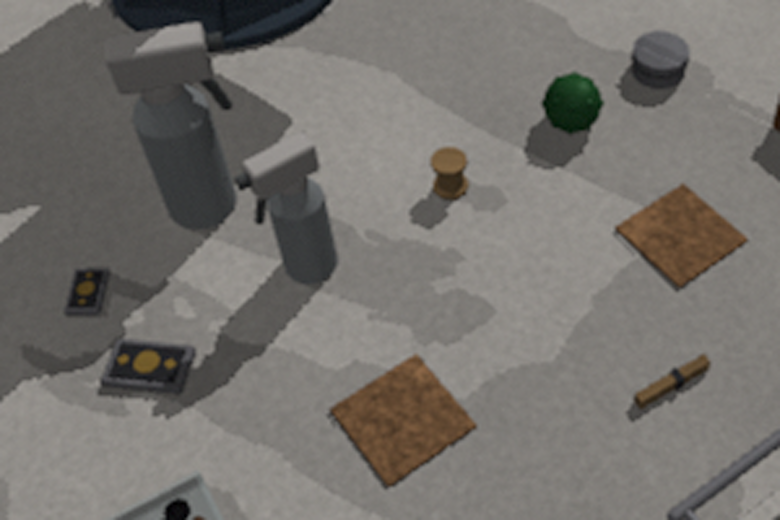

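The crops confirm it. The bottle at top px (384,237), scene px (243,190), is smaller than the one at top (404,290), scene (200,155). The buckle at top (442,232), scene (187,251), is larger than the one at top (447,274), scene (163,222). Now I'll measure by masks and triangulation.

```bash
python3 - <<'E'
from h import *
t=cam('top'); s=cam('scene')
ti=cv2.imread('pics/top0.png'); si=cv2.imread('pics/scene0.png')
def blobs(img,lo,hi,mn,mx):
    h=cv2.cvtColor(img,cv2.COLOR_BGR2HSV); m=cv2.inRange(h,lo,hi); m=cv2.morphologyEx(m,cv2.MORPH_CLOSE,np.ones((3,3)))
    cs,_=cv2.findContours(m,cv2.RETR_EXTERNAL,cv2.CHAIN_APPROX_NONE)
    return [c for c in cs if mn<cv2.contourArea(c)<mx]
def cen(c):
    m=cv2.moments(c); return m['m10']/m['m00'],m['m01']/m['m00']
for nm,lo,hi,mn,mx in [('ball',(45,90,20),(85,255,255),150,900),('brown',(5,70,50),(20,255,255),60,3000)]:
    for n,i in (('top',ti),('scene',si)):
        for c in blobs(i,lo,hi,mn,mx):
            print(nm,n,np.round(cen(c),1),cv2.contourArea(c),[np.round(v,1) for v in cv2.minAreaRect(c)])
E
```

```text
ball top [256.6 237.1] 327.0 [array([256.5, 237. ]), array([20., 21.]), np.float64(90.0)]
ball top [72.5 15.5] 363.0 [array([62., 13.]), array([26., 46.]), np.float64(90.0)]
ball scene [349.7 149.3] 329.5 [array([349.6, 149.4]), array([20.9, 20.9]), np.float64(76.0)]
brown top [554.5 241.8] 176.0 [array([554.2, 241.8]), array([35.8,  6.1]), np.float64(21.8)]
brown top [315.8 238. ] 118.5 [array([316., 238.]), array([12., 12.]), np.float64(90.0)]
brown top [263.9 170.5] 982.5 [array([264. , 170.5]), array([31., 32.]), np.float64(90.0)]
brown top [382.4 168.7] 965.5 [array([382.5, 168.5]), array([31., 33.]), np.float64(90.0)]
brown top [174.2 159.8] 2272.5 [array([174.7, 160. ]), array([46.4, 55.3]), np.float64(1.8)]
brown top [307.4 128.1] 63.5 [array([307.5, 128.1]), array([25.2,  3.7]), np.float64(4.8)]
brown top [87.1 30. ] 777.0 [array([86.4, 29.5]), array([32.4, 38.1]), np.float64(51.0)]
brown top [ 1.9 13.1] 114.0 [array([ 3. , 21.5]), array([43.,  6.]), np.float64(90.0)]
brown scene [204.4 348.6] 72.5 [array([204.5, 349. ]), array([10.,  9.]), np.float64(90.0)]
brown scene [183
[... 321 characters left out ...]
, array([ 9.3, 51.9]), np.float64(76.6)]
brown scene [387.3 256.6] 125.0 [array([388. , 256.4]), array([ 5.8, 31.9]), np.float64(60.3)]
brown scene [284.4 271.1] 1427.0 [array([284.5, 270.5]), array([37.6, 42.3]), np.float64(55.0)]
brown scene [186.  248.7] 98.0 [array([185.9, 248.6]), array([ 9. , 21.5]), np.float64(77.5)]
brown scene [391.6 200. ] 982.5 [array([391.5, 199.5]), array([39.2, 31.5]), np.float64(43.2)]
brown scene [302.5 176.2] 193.5 [array([302.5, 176.4]), array([19.3, 12.3]), np.float64(84.3)]
brown scene [636. 175.] 103.0 [array([635., 176.]), array([20.,  8.]), np.float64(90.0)]
brown scene [465.5 153. ] 1655.5 [array([465.3, 152.7]), array([63.7, 34.3]), np.float64(37.9)]
```

```bash
python3 - <<'E'
from h import *
t=cam('top'); s=cam('scene')
def g(n,a,b):
    P,e=tri(ray(t,*a),ray(s,*b)); print(n,np.round(P,1),'gap',round(e,1))
g('ball',(256.6,237.1),(349.7,149.3))
g('coL',(263.9,170.5),(391.6,200.))
g('coR',(382.4,168.7),(284.4,271.1))
g('tin top',(207.5,237.5),(384.0,129))
g('clothespin',(309,128.1),(389,257))
g('spool',(315.8,237.5),(302,171))
for n,u,v,z in [('coL',263.9,170.5,5),('coR',382.4,168.7,5),('coL s',0,0,0)][:2]: print(n,onz(t,u,v,z))
print(onz(s,391.6,200,5),onz(s,284.4,271.1,5))
E
```

```text
ball [438.3 169.8  28.9] gap 1.2
coL [618.5 159.3   2.5] gap 2.3
coR [ 6.255e+02 -1.607e+02 -1.000e-01] gap 1.4
tin top [436.4 292.7  32.8] gap 0.4
clothespin [737.2  40.7   8.2] gap 6.4
spool [436.8  18.4  41.7] gap 0.8
coL [617.25623912 158.05169923   5.        ]
coR [ 624.02760827 -160.54986219    5.        ]
[620.2935053  158.81995697   5.        ] [ 628.43818057 -161.31524908    5.        ]
```

```bash
python3 - <<'E'
from h import *
c=cam('wrist'); p,R=T(); o=-c[3][:3,:3].T@c[3][:3,3]
print('cam in tool',R.T@(o-p),'axis in tool',R.T@(-c[3][2,:3]))
t=cam('top'); s=cam('scene')
tf=lambda x,y:(180+x/2.5,110+y/2.5); sf=lambda x,y:(130+x/2.6,110+y/2.6)
def g(n,a,b):
    P,e=tri(ray(t,*a),ray(s,*b)); print(n,np.round(P,1),'gap',round(e,1))
# small bottle head top corners: near +y-end? guesses
g('nozzle tip',tf(560,314),sf(241,181))
# visible top-face corners of head in scene: left(247,165)?, right(315,150)
for z in (150,156,160): print('small head corners',z,[np.round(onz(t,*tf(*q),z)[:2],1) for q in ((487,302),(552,302),(487,328),(552,328))], )
a=onz(t,*tf(540,440),235);print('big',a)
g('big head',tf(528,462),sf(205,65))
E
python3 - <<'E'
import cv2
a=cv2.imread('pics/scene0.png')[110:230,160:280]; cv2.imwrite('pics/sc2.png',cv2.resize(a,None,fx=5,fy=5,interpolation=cv2.INTER_CUBIC))
a=cv2.imread('pics/top0.png')[215:315,350:470]; cv2.imwrite('pics/tc2.png',cv2.resize(a,None,fx=5,fy=5,interpolation=cv2.INTER_CUBIC))
E
```

```text
cam in tool [ -66.17361351 -142.37057363    0.67417535] axis in tool [ 2.68336410e-01  9.63325209e-01 -3.35177697e-04]
nozzle tip [ 436.4 -182.2  145.7] gap 4.5
small head corners 150 [array([ 445.9, -116.8]), array([ 446.1, -176.3]), array([ 422.3, -116.4]), array([ 422.4, -175.7])]
small head corners 156 [array([ 445.5, -115.9]), array([ 445.6, -175.1]), array([ 422. , -115.5]), array([ 422.1, -174.5])]
small head corners 160 [array([ 445.2, -115.4]), array([ 445.3, -174.3]), array([ 421.8, -115. ]), array([ 421.9, -173.7])]
big [ 327.53252009 -146.19114079  235.        ]
big head [ 305.2 -147.1  157.3] gap 5.6
```

View pics/sc2.png

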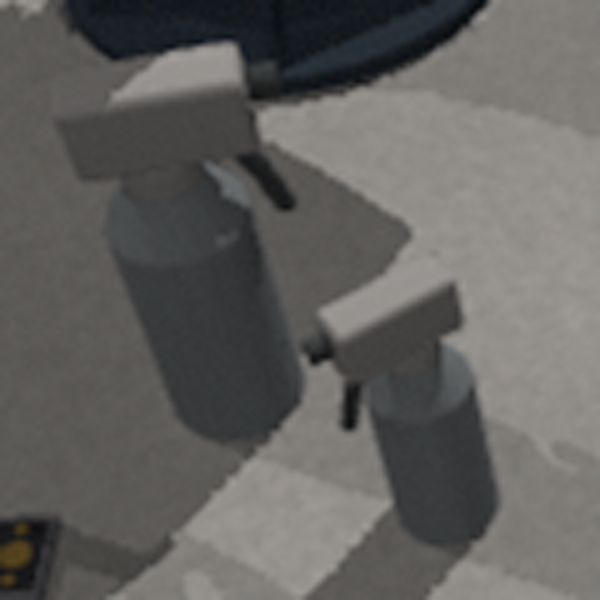

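View pics/tc2.png

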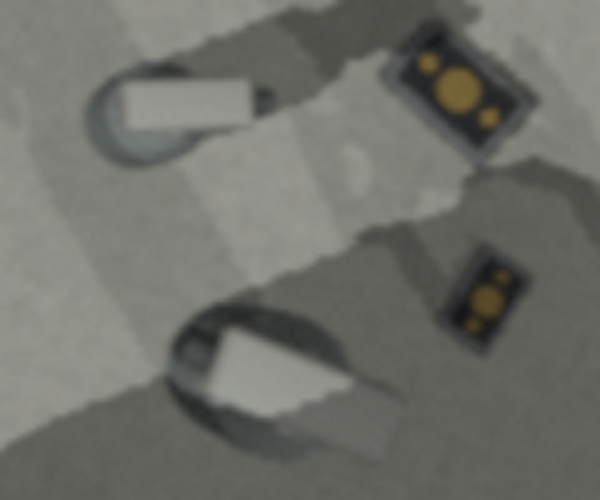

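```bash
python3 - <<'E'
from h import *
t=cam('top'); s=cam('scene')
tf=lambda x,y:(350+x/5,215+y/5); sf=lambda x,y:(160+x/5,110+y/5)
def g(n,a,b):
    P,e=tri(ray(t,*a),ray(s,*b)); print(n,np.round(P,1),'gap',round(e,1))
g('big +x',tf(225,325),sf(243,95)); g('big -x',tf(205,395),sf(237,42))
g('small nozzle-end +x',tf(250,82),sf(345,345) ); g('small far end -x',tf(124,128),sf(430,255))
g('nozzle-end -x',tf(253,124),sf(320,312));g('far end +x',tf(124,82),sf(462,285))
# buckle corners
for z in (0,12): print([np.round(onz(t,*tf(*q),z)[:2],1) for q in ((435,18),(540,100),(480,165),(380,75),(457,90))])
E
```

```text
big +x [ 338.2 -150.4  201. ] gap 0.7
big -x [ 310.1 -139.4  205.8] gap 2.9
small nozzle-end +x [ 445.9 -172.   149.5] gap 5.5
small far end -x [ 424.  -115.6  150.8] gap 1.5
nozzle-end -x [ 426.5 -172.4  153.3] gap 4.9
far end +x [ 445.8 -114.5  149.5] gap 5.2
[array([ 489.9, -304.6]), array([ 446.4, -358.8]), array([ 412.1, -325.2]), array([ 459.4, -274. ]), array([ 451.6, -314.7])]
[array([ 488.6, -301.1]), array([ 445.6, -354.7]), array([ 411.7, -321.5]), array([ 458.5, -270.8]), array([ 450.7, -311.1])]
```

The bottle axis is at about (434,-140), head top about 153, head along y. I'll raise the tool and move above it with the jaws along world x.

```bash
cat >> h.py <<'E'
def go(x,y,z,za=None):
    """shift in m + rotvec deg in tool frame; za = world angle of tool z (deg)"""
    from scipy.spatial.transform import Rotation as Ro
    p,R=T(); a=np.degrees(np.arctan2(R[1,2],R[0,2]))
    if za is None: za=a
    za=a+((za-a+180)%360-180)
    Rt=Ro.from_euler('z',za,degrees=True).as_matrix()@np.array([[0,0,1.],[-1,0,0],[0,-1,0]])
    s=R.T@(np.array([x,y,z])-p)/1000
    print('shift',np.round(s,4),'turn',np.round(Ro.from_matrix(R.T@Rt).as_rotvec(degrees=True),1),'za now',round(a,1),'pos',np.round(p,1))
E
python3 - <<'E'
from h import *
go(434,-140,270,0)
E
```

```text
shift [-0.3795 -0.0388 -0.2469] turn [  0.  -74.2  -0. ] za now -74.2 pos [ 136.1 -480.8  230.9]
```

```bash
python3 -m pendant '[[[0.6,0,-0.039,0,0,0,0],[0.6,-0.10,-0.04,-0.06,0,-15,0],[0.6,-0.2,-0.04,-0.13,0,-25,0],[0.6,-0.3,-0.04,-0.19,0,-35,0],[0.6,-0.38,-0.039,-0.247,0,-40,0]]]' 40; python3 -c "
from h import *
go(434,-140,270,0)"
```

```text
clock: 0.57
tool_pos: [247.6, -355.2, 270.7]
tcp_rot: [-1.571, 0.0, -2.361]
contact_force: [0.7, 0.4, 0.5]
width: 51.2
shift [-0.2839  0.0008 -0.0216] turn [ -0.  -45.3  -0. ] za now -45.3 pos [ 247.6 -355.2  270.7]
```

```bash
python3 -m pendant '[[[0.6,-0.284,0.001,-0.022,0,-45.3,0],[0.6,-0.284,0.001,-0.022,0,-45.3,0],[0.6,-0.284,0.001,-0.022,0,-45.3,0],[0.6,-0.284,0.001,-0.022,0,-45.3,0],[0.6,-0.284,0.001,-0.022,0,-45.3,0]]]'; python3 -c "
from h import *
go(434,-140,270,0)"
```

```text
clock: 0.98
tool_pos: [384.8, -197.7, 270.1]
tcp_rot: [-1.571, -0.0, -1.735]
contact_force: [0.8, -0.7, 0.0]
width: 51.5
shift [-0.065   0.0001  0.0392] turn [-0.  -9.4  0. ] za now -9.4 pos [ 384.8 -197.7  270.1]
```

```bash
python3 -m pendant '[[[0.6,-0.065,0,0.039,0,-9.4,0],[0.6,-0.065,0,0.039,0,-9.4,0],[0.6,-0.065,0,0.039,0,-9.4,0],[0.6,-0.065,0,0.039,0,-9.4,0]]]'; python3 -c "
from h import *
go(434,-140,270,0)
cv2.imwrite('pics/w1.png',vision.camera('wrist')[:,:,::-1])
c=cam('wrist'); print(proj(c,(434,-140,156)), [np.round(proj(c,(x,y,156))) for x in (422,446) for y in (-115,-175)])
"
```

```text
clock: 1.32
tool_pos: [434.0, -140.9, 269.6]
tcp_rot: [-1.572, 0.0, -1.574]
contact_force: [-0.7, -0.5, -0.7]
width: 51.2
shift [-0.0009 -0.0004  0.    ] turn [ 0.1 -0.2 -0. ] za now -0.2 pos [ 434.  -140.9  269.6]
(np.float64(321.95984539264936), np.float64(190.25923607855987)) [array([307., 160.]), array([308., 230.]), array([337., 160.]), array([336., 230.])]
```

View pics/w1.png

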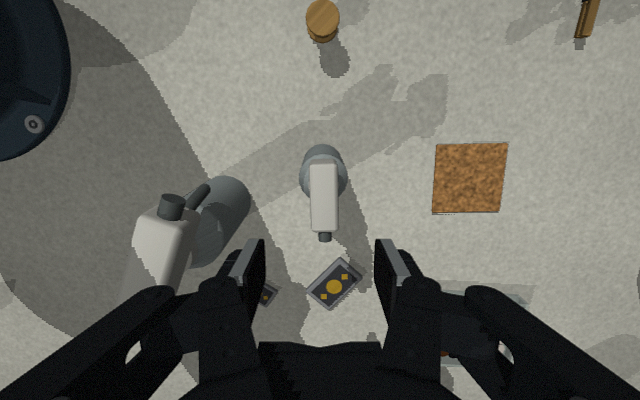

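The wrist view shows the head at px x 309–338, y 161–233, against 307–337, 160–230 predicted, so they agree to about 1.5 mm. Descending.

```bash
python3 -m pendant '[[[0.6,0.001,0.04,0.001,0,0,0],[0.6,0.001,0.08,0.001,0,0,0],[0.6,0.001,0.11,0.001,0,0,0],[0.6,0.001,0.142,0.001,0,0,0],[0.6,0.001,0.142,0.001,0,0,0]]]'; python3 -m pendant '[[[0.1,0,0,0,0,0,0],[0.1,0,0,0,0,0,0],[0.1,0,0,0,0,0,0],[0.1,0,0,0,0,0,0],[0.1,0,0,0,0,0,0]]]' 40;  python3 -c "
from h import *
go(435,-141,127,0)
cv2.imwrite('pics/s1.png',vision.camera('scene')[60:260,120:420,::-1])
"
```

```text
clock: 1.78
tool_pos: [430.5, -143.3, 123.4]
tcp_rot: [-1.578, 0.002, -1.579]
contact_force: [-1.2, -0.5, -1.2]
width: 51.5
clock: 2.2
tool_pos: [435.7, -143.8, 130.1]
tcp_rot: [-1.567, -0.001, -1.577]
contact_force: [-1.1, -0.4, 10.6]
width: 23.3
shift [-0.0028  0.0031 -0.0007] turn [-0.2 -0.4  0.1] za now -0.4 pos [ 435.7 -143.8  130.1]
```

View pics/s1.png

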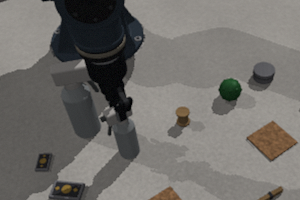

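```bash
python3 -m pendant '[[[0.1,0,-0.01,0,0,0,0],[0.1,0,-0.025,0,0,0,0],[0.1,0,-0.045,0,0,0,0],[0.1,0,-0.05,0,0,0,0],[0.1,0,-0.05,0,0,0,0]]]';  python3 -c "
from h import *
go(626,-163.5,180,0)
cv2.imwrite('pics/s2.png',vision.camera('scene')[:,:,::-1])
"
```

```text
clock: 2.67
tool_pos: [435.6, -143.6, 180.0]
tcp_rot: [-1.567, -0.001, -1.577]
contact_force: [0.6, -0.6, -0.1]
width: 23.2
shift [0.0187 0.0007 0.1905] turn [-0.2 -0.3  0.1] za now -0.3 pos [ 435.6 -143.6  180. ]
```

View pics/s2.png

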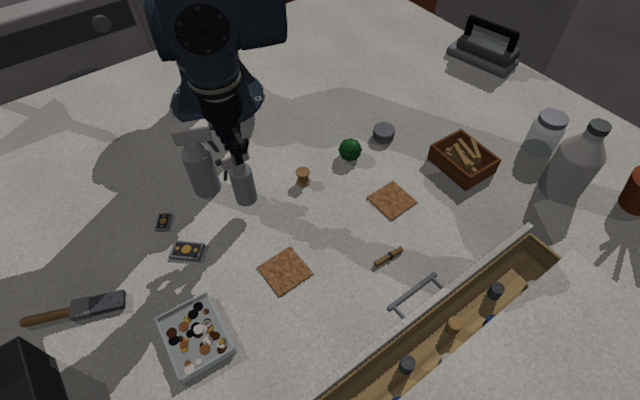

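Bottle is held and lifted, scene px (244,185). Moving to coaster_r.

```bash
python3 -m pendant '[[[0.1,0.003,0,0.03,0,0,0],[0.1,0.007,0,0.07,0,0,0],[0.1,0.011,0,0.11,0,0,0],[0.1,0.015,0,0.15,0,0,0],[0.1,0.019,0,0.18,0,0,0]]]';python3 -m pendant '[[[0.1,0,0,0.01,0,0,0],[0.1,0,0,0.01,0,0,0],[0.1,0,0,0.01,0,0,0],[0.1,0,0,0.01,0,0,0]]]';  python3 -c "
from h import *
go(626,-163.5,180,0)
for n in ('scene','top','wrist'): cv2.imwrite('pics/%s3.png'%n,vision.camera(n)[:,:,::-1])
for n,x,y in (('scene',200,160),('top',320,100)):
  a=cv2.imread('pics/%s3.png'%n)[y:y+140,x:x+140]; cv2.imwrite('pics/c3%s.png'%n,cv2.resize(a,None,fx=4,fy=4,interpolation=cv2.INTER_CUBIC))
"
```

```text
clock: 3.13
tool_pos: [616.4, -163.1, 176.4]
tcp_rot: [-1.572, 0.0, -1.576]
contact_force: [0.9, 0.0, 0.1]
width: 23.4
clock: 3.47
tool_pos: [623.3, -163.2, 177.5]
tcp_rot: [-1.572, 0.0, -1.577]
contact_force: [0.1, -0.6, -0.0]
width: 23.5
shift [ 0.0002 -0.0025  0.0027] turn [ 0.1 -0.3 -0. ] za now -0.3 pos [ 623.3 -163.2  177.5]
```

View pics/c3scene.png

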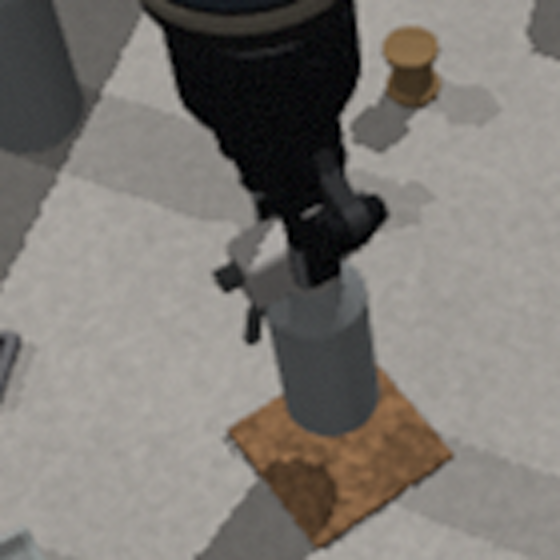

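View pics/wrist3.png

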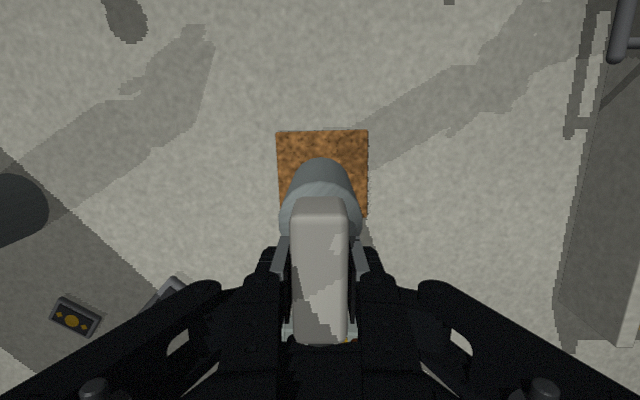

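View pics/c3top.png

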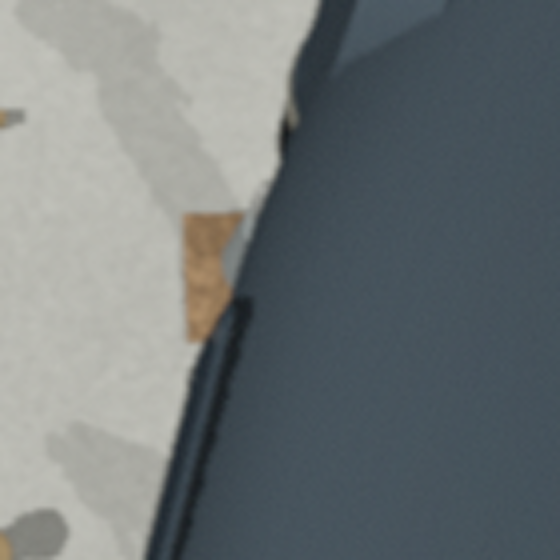

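```bash
python3 - <<'E'
from h import *
c=cam('wrist'); s=cam('scene')
print('corners',[np.round(onz(c,*q,5)[:2],1) for q in ((276,131),(369,130),(367,220))])
print('head far end',[np.round(onz(c,u,198,z)[:2],1) for z in (200,206) for u in (296,320,345)])
sf=lambda x,y:(200+x/4,160+y/4)
print('scene corners',[np.round(onz(s,*sf(*q),5)[:2],1) for q in ((230,434),(322,546),(453,454))])
# bottle silhouette edges in scene: lower body left/right
i=cv2.imread('pics/scene3.png')
# predicted bottom silhouette for axis (x,y) and bottom z=47
for off in ((0,0),):
  p=r.get_state()['tool_pos']
  for dy in (0,2.5,5):
    for zb in (45,50): 
      P=(p[0],p[1]+dy,zb); q=proj(s,P); print(dy,zb,[(q[0]-200)*4,(q[1]-160)*4])
E
```

```text
corners [array([ 580.8, -117.7]), array([ 670. , -117.3]), array([ 671.2, -208.6])]
head far end [array([ 613.4, -130.4]), array([ 622.7, -130.4]), array([ 632.4, -130.5]), array([ 613.9, -128.7]), array([ 622.7, -128.7]), array([ 631.9, -128.8])]
scene corners [array([ 587.9, -205.3]), array([ 673.8, -200.4]), array([ 670.7, -114.1])]
0 45 [np.float64(323.0289373199473), np.float64(402.87642940239857)]
0 50 [np.float64(322.1777782215836), np.float64(398.0525000103926)]
2.5 45 [np.float64(327.02149326637345), np.float64(400.41034572718627)]
2.5 50 [np.float64(326.1891580501558), np.float64(395.580277669701)]
5 45 [np.float64(331.0059021724644), np.float64(397.9492942377319)]
5 50 [np.float64(330.1923156628259), np.float64(393.1131226990201)]
```

```bash
python3 - <<'E'
from h import *
a=cv2.imread('pics/wrist3.png')[120:360,220:420]; cv2.imwrite('pics/w3c.png',cv2.resize(a,None,fx=2.5,fy=2.5,interpolation=cv2.INTER_CUBIC))
c=cam('wrist')
for y in (-160,-162,-164):
  # top edge end, bottom edge end
  print(y,'top end',np.round(proj(c,(623,y+25,207))),'bot end',np.round(proj(c,(623,y+25,175))),'shoulder front z146',np.round(proj(c,(623,y+25,146))),'base front',np.round(proj(c,(623,y+25,51))))
E
```

```text
-160 top end [321. 215.] bot end [321. 193.] shoulder front z146 [320. 180.] base front [320. 156.]
-162 top end [321. 220.] bot end [321. 197.] shoulder front z146 [320. 183.] base front [320. 158.]
-164 top end [321. 225.] bot end [321. 201.] shoulder front z146 [320. 187.] base front [320. 160.]
```

View pics/w3c.png

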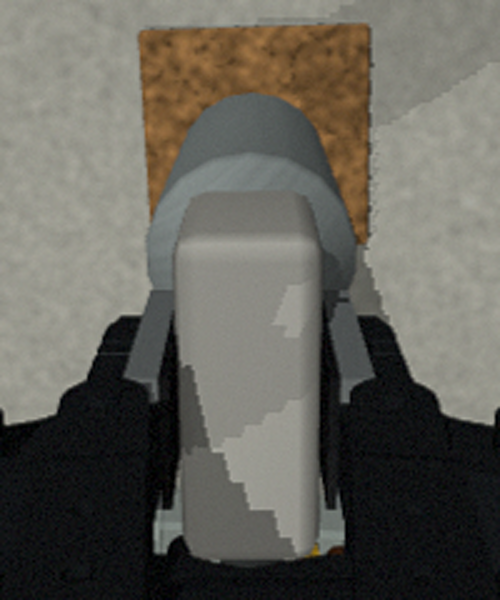

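Axis of the held bottle: end edges at rows 217/197, shoulder 181 and base front 157 all give y≈-161, x≈623. The coaster is at (626,-161). Shift +2.5 in x, then lower.

```bash
python3 -m pendant '[[[0.1,0,0.01,0.0025,0,0,0],[0.1,0,0.02,0.0025,0,0,0],[0.1,0,0.03,0.0025,0,0,0],[0.1,0,0.035,0.0025,0,0,0],[0.1,0,0.035,0.0025,0,0,0]]]'; python3 -m pendant '[[[0.1,0,0,0,0,0,0],[0.1,0,0,0,0,0,0],[0.1,0,0,0,0,0,0]]]';
```

```text
clock: 4.03
tool_pos: [625.7, -163.1, 141.0]
tcp_rot: [-1.574, 0.001, -1.577]
contact_force: [-0.5, -0.3, -0.1]
width: 23.4
clock: 4.28
tool_pos: [627.0, -163.4, 143.6]
tcp_rot: [-1.57, -0.0, -1.577]
contact_force: [-0.4, 0.3, -0.6]
width: 23.2
```

```bash
python3 -m pendant '[[[0.1,0,0.002,-0.0005,0,0,0],[0.1,0,0.004,-0.0005,0,0,0],[0.1,0,0.006,-0.0005,0,0,0],[0.1,0,0.007,-0.0005,0,0,0],[0.1,0,0.007,-0.0005,0,0,0]]]'; python3 -m pendant '[[[0.1,0,0.0005,0,0,0,0],[0.1,0,0.001,0,0,0,0],[0.1,0,0.001,0,0,0,0]]]'; python3 -c "
from h import *
cv2.imwrite('pics/s4.png',cv2.resize(vision.camera('scene')[180:320,200:340,::-1],None,fx=4,fy=4))"
```

```text
clock: 4.7
tool_pos: [626.1, -163.3, 135.7]
tcp_rot: [-1.571, 0.0, -1.577]
contact_force: [0.0, -0.2, -0.9]
width: 23.4
clock: 4.95
tool_pos: [626.4, -163.4, 135.2]
tcp_rot: [-1.57, -0.0, -1.577]
contact_force: [-0.1, -0.7, 0.0]
width: 23.4
```

View pics/s4.png

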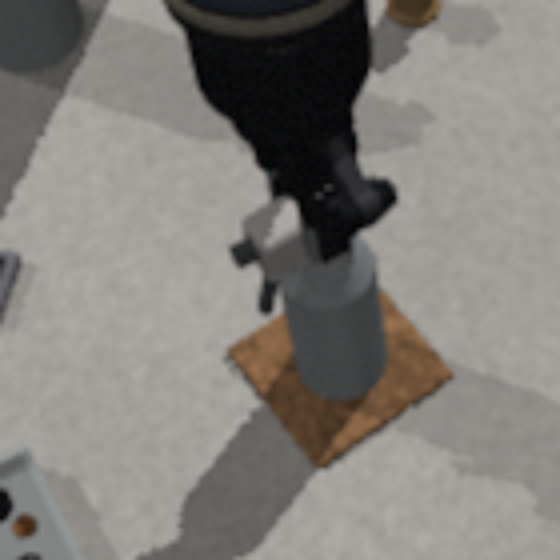

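```bash
python3 -m pendant '[[[0.1,0,0.0005,0,0,0,0],[0.1,0,0.001,0,0,0,0],[0.1,0,0.0015,0,0,0,0],[0.1,0,0.0015,0,0,0,0]]]'; python3 -m pendant '[[[0.1,0,0.0005,0,0,0,0],[0.1,0,0.0008,0,0,0,0],[0.1,0,0.0008,0,0,0,0]]]'
```

```text
clock: 5.33
tool_pos: [627.0, -163.5, 135.0]
tcp_rot: [-1.568, -0.001, -1.577]
contact_force: [-0.9, 1.1, 12.8]
width: 23.1
clock: 5.58
tool_pos: [627.3, -163.6, 134.9]
tcp_rot: [-1.567, -0.001, -1.577]
contact_force: [-0.3, -0.0, 18.7]
width: 23.1
```

Contact at 18 N, so it's seated. I'll back off 1.5 mm of command, open and retreat.

```bash
python3 -m pendant '[[[0.1,0,-0.0015,0,0,0,0],[0.1,0,-0.0015,0,0,0,0],[0.45,0,-0.0015,0,0,0,0],[0.45,0,-0.0015,0,0,0,0],[0.45,0,-0.0015,0,0,0,0]]]'; python3 -m pendant '[[[0.45,0,-0.01,0,0,0,0],[0.45,0,-0.03,0,0,0,0],[0.45,0,-0.06,0,0,0,0],[0.45,0,-0.10,0,0,0,0],[0.45,0,-0.12,0,0,0,0]]]'; python3 -c "
from h import *
c=cam('wrist')
cv2.imwrite('pics/w5.png',vision.camera('wrist')[:,:,::-1])
print(proj(c,(626,-161,5)),proj(c,(626,-161,161)))
go(438,170,200,-90);go(438,170,200,90)"
```

```text
clock: 6.0
tool_pos: [626.1, -163.3, 133.9]
tcp_rot: [-1.571, 0.0, -1.577]
contact_force: [0.1, -0.5, -0.7]
width: 38.3
clock: 6.42
tool_pos: [626.5, -163.4, 259.2]
tcp_rot: [-1.567, -0.001, -1.577]
contact_force: [0.3, 0.0, 0.3]
width: 38.5
(np.float64(319.3735992631669), np.float64(161.80154508742976)) (np.float64(319.97160384245115), np.float64(194.38481761878955))
shift [-0.3326  0.0599 -0.1919] turn [-0.4 89.7 -0.2] za now -0.3 pos [ 627.4 -163.7  261.9]
shift [-0.3326  0.0599 -0.1919] turn [ -0.2 -90.3   0.4] za now -0.3 pos [ 627.4 -163.7  261.9]
```

View pics/w5.png

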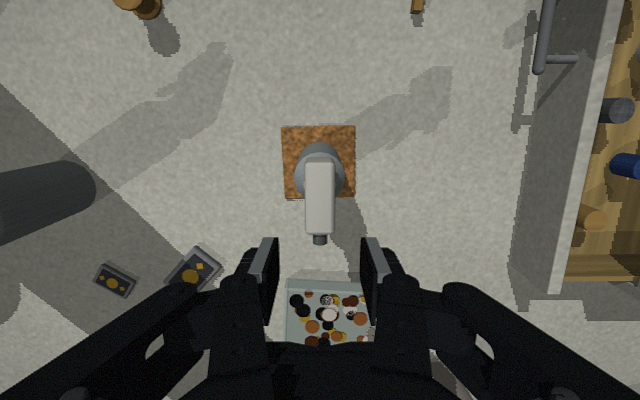

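Bottle stands on coaster_r: coaster px 282–356 × 126–199, bottle column centre 320. Next the ball, jaws along x.

```bash
python3 -m pendant '[[[1,-0.04,0,-0.025,0,0,0],[1,-0.08,0,-0.05,0,0,0],[1,-0.12,0.01,-0.07,0,0,0],[1,-0.16,0.02,-0.09,0,0,0],[1,-0.20,0.03,-0.115,0,0,0]]]'; python3 -m pendant '[[[1,-0.132,0.02,-0.075,0,0,0],[1,-0.132,0.02,-0.075,0,0,0],[1,-0.132,0.02,-0.075,0,0,0],[1,-0.132,0.02,-0.075,0,0,0],[1,-0.132,0.02,-0.075,0,0,0]]]'; python3 -c "
from h import *
c=cam('wrist')
im=vision.camera('wrist')[:,:,::-1]
cv2.imwrite('pics/w6.png',im)
t=cv2.imwrite('pics/t6.png',vision.camera('top')[:,:,::-1])
print(proj(c,(438,170,28)))
m=cv2.inRange(cv2.cvtColor(np.ascontiguousarray(im),cv2.COLOR_BGR2HSV),(45,90,20),(85,255,255)); M=cv2.moments(m,True); u,v=M['m10']/M['m00'],M['m01']/M['m00']; print(u,v,M['m00'],onz(c,u,v,28))
go(438,170,5,0)"
```

```text
clock: 6.88
tool_pos: [524.0, 17.2, 229.9]
tcp_rot: [-1.57, 0.0, -1.577]
contact_force: [1.6, 0.7, 0.6]
width: 85.3
clock: 7.3
tool_pos: [448.2, 151.6, 209.7]
tcp_rot: [-1.572, 0.001, -1.573]
contact_force: [0.1, -0.3, 0.3]
width: 85.7
(np.float64(310.7350232516219), np.float64(157.97466652378867))
307.7007447528774 172.68957345971563 2954.0 [434.77237113 154.94628373  28.        ]
shift [-0.0211  0.2051 -0.0127] turn [-0.  -0.2 -0. ] za now -0.2 pos [450.5 148.9 210.1]
```

View pics/w6.png

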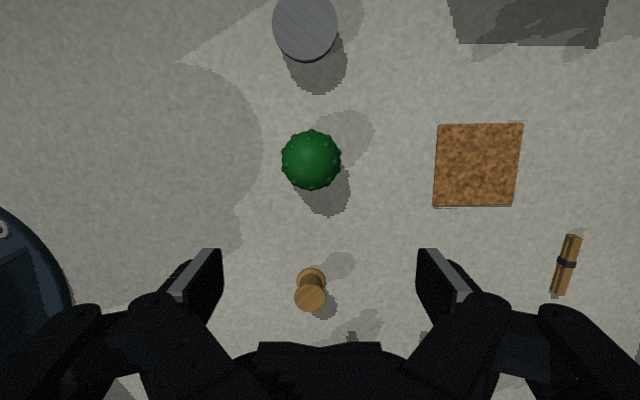

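Ball centre px (311,160) against predicted (311,158). Going above it.

```bash
python3 -m pendant '[[[1,-0.0205,0.04,-0.0127,0,0,0],[1,-0.0205,0.08,-0.0127,0,0,0],[1,-0.0205,0.11,-0.0127,0,0,0],[1,-0.0205,0.125,-0.0127,0,0,0],[1,-0.0205,0.125,-0.0127,0,0,0]]]'; python3 -m pendant '[[[1,0,0,0,0,0,0],[1,0,0,0,0,0,0],[1,0,0,0,0,0,0]]]'; python3 -c "
from h import *
c=cam('wrist')
im=vision.camera('wrist')[:,:,::-1]
cv2.imwrite('pics/w7.png',im)
print(proj(c,(438,169,28)),[proj(c,(x,169,28)) for x in (408,468)])
go(438,169,5,0)"
```

```text
clock: 7.82
tool_pos: [436.9, 167.1, 81.8]
tcp_rot: [-1.575, -0.002, -1.578]
contact_force: [-1.6, -0.4, -0.7]
width: 85.2
clock: 8.07
tool_pos: [439.6, 168.8, 86.2]
tcp_rot: [-1.568, 0.001, -1.577]
contact_force: [0.1, 0.9, 0.6]
width: 85.3
(np.float64(318.68851216082106), np.float64(213.62128974377947)) [(np.float64(272.796772365054), np.float64(213.92183395090416)), (np.float64(364.5892077403609), np.float64(213.32068688538237))]
shift [-0.0001  0.081  -0.0016] turn [-0.1 -0.4 -0. ] za now -0.4 pos [439.5 168.8  86. ]
```

View pics/w7.png

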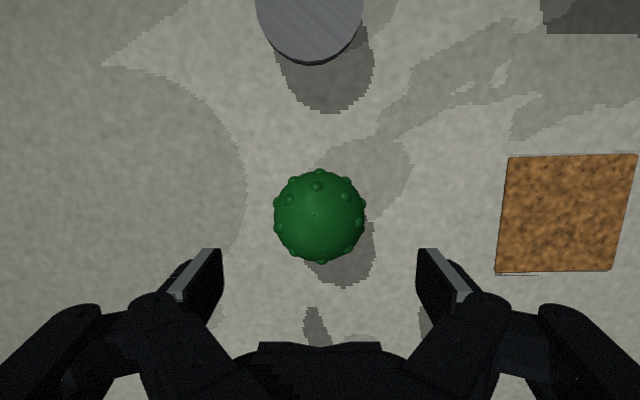

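```bash
python3 -c "
from h import *
c=cam('wrist')
P=[onz(c,*q,5)[:2] for q in ((509,157),(637,154),(613,269),(495,273))]; print(np.round(P,1),np.mean(P,0))
print('tin', onz(c,309,12,30))"; python3 -m pendant '[[[1,0,0.03,-0.001,0,0,0],[1,0,0.05,-0.001,0,0,0],[1,0,0.065,-0.001,0,0,0],[1,0.001,0.075,-0.001,0,0,0],[1,0.001,0.08,-0.001,0,0,0]]]'; python3 -m pendant '[[[1,0,0,0,0,0,0],[1,0,0,0,0,0,0],[0.5,0,0,0,0,0,0],[0.5,0,0,0,0,0,0],[0.5,0,0,0,0,0,0]]]' 20; python3 -m pendant '[[[0.5,0,0,0,0,0,0],[0.5,0,0,0,0,0,0],[0.5,0,0,0,0,0,0]]]'
```

```text
[[570.2 202. ]
 [658.6 203.5]
 [662.7 115.4]
 [572.8 112.7]] [616.07711287 158.39554949]
tin [433.2713766  286.51721422  30.        ]
clock: 8.53
tool_pos: [437.2, 167.6, 4.1]
tcp_rot: [-1.571, -0.0, -1.577]
contact_force: [-0.1, 0.3, 0.3]
width: 85.7
clock: 8.95
tool_pos: [437.9, 168.0, 5.5]
tcp_rot: [-1.569, 0.001, -1.577]
contact_force: [-2.2, -0.3, 11.1]
width: 58.3
clock: 9.2
tool_pos: [437.9, 168.1, 5.5]
tcp_rot: [-1.569, 0.001, -1.577]
contact_force: [-1.4, -0.7, 10.0]
width: 58.4
```

Ball gripped at 58 mm. Coaster_l measures (617,158.5). Lift and check.

```bash
python3 -m pendant '[[[0.5,0,-0.01,0,0,0,0],[0.5,0,-0.03,0,0,0,0],[0.5,0,-0.05,0,0,0,0],[0.5,0,-0.055,0,0,0,0],[0.5,0,-0.055,0,0,0,0]]]'; python3 -m pendant '[[[0.5,0.002,0,0.02,0,0,0],[0.5,0.005,0,0.06,0,0,0],[0.5,0.007,0,0.10,0,0,0],[0.5,0.01,0,0.14,0,0,0],[0.5,0.01,0,0.179,0,0,0]]]'; python3 -m pendant '[[[0.5,0,0,0,0,0,0],[0.5,0,0,0,0,0,0],[0.5,0,0,0,0,0,0]]]'; python3 -c "
from h import *
c=cam('wrist')
im=vision.camera('wrist')[:,:,::-1]
cv2.imwrite('pics/w8.png',im)
print(proj(c,(617,158.5,5)))
go(617,159,65,0)
cv2.imwrite('pics/s8.png',vision.camera('scene')[60:360,200:600,::-1])"
```

```text
clock: 9.62
tool_pos: [438.4, 168.2, 61.0]
tcp_rot: [-1.568, 0.001, -1.577]
contact_force: [0.3, 0.2, -0.1]
width: 58.3
clock: 10.03
tool_pos: [617.5, 155.9, 58.2]
tcp_rot: [-1.572, -0.0, -1.577]
contact_force: [-0.3, 1.5, -0.3]
width: 58.2
clock: 10.28
tool_pos: [615.2, 156.5, 58.0]
tcp_rot: [-1.573, -0.0, -1.577]
contact_force: [0.1, 0.2, -0.5]
width: 58.3
(np.float64(324.43330278864875), np.float64(213.32619601406577))
shift [-0.0024 -0.0064  0.0021] turn [ 0.1 -0.3  0. ] za now -0.3 pos [614.9 156.6  58.6]
```

View pics/w8.png

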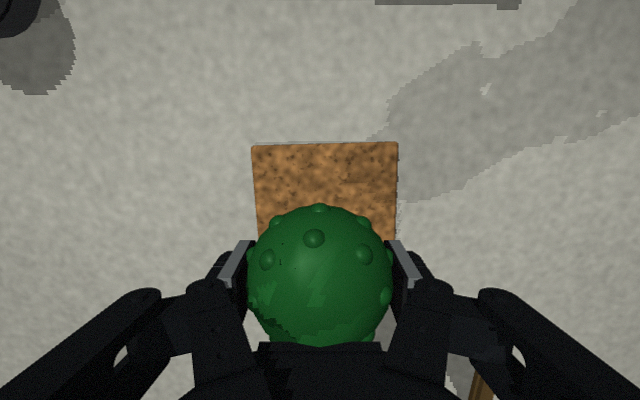

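View pics/s8.png

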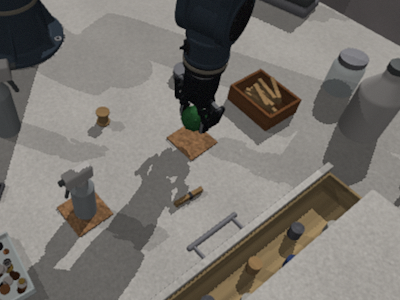

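```bash
python3 -c "
from h import *
c=cam('wrist')
print([onz(c,*q,5)[:2] for q in ((251,147),(398,142))], onz(c,319.5,278,81))
go(617,159,65,0)"
```

```text
[array([572.36079277, 200.84127036]), array([661.12561365, 203.37958743])] [613.72238393 155.23253398  81.        ]
shift [-0.0023 -0.0059  0.0021] turn [ 0.1 -0.3  0. ] za now -0.3 pos [614.9 156.7  59.1]
```

```bash
python3 -m pendant '[[[0.5,-0.0025,0.01,0.003,0,0,0],[0.5,-0.0025,0.025,0.003,0,0,0],[0.5,-0.0025,0.037,0.003,0,0,0],[0.5,-0.0025,0.041,0.003,0,0,0],[0.5,-0.0025,0.043,0.003,0,0,0]]]'; python3 -m pendant '[[[0.5,0,0,0,0,0,0],[0.5,0,0,0,0,0,0],[0.5,0,0,0,0,0,0],[0.5,0,0,0,0,0,0]]]'
```

```text
clock: 10.8
tool_pos: [618.2, 159.2, 15.6]
tcp_rot: [-1.572, -0.0, -1.576]
contact_force: [0.1, 0.8, 0.1]
width: 58.5
clock: 11.13
tool_pos: [619.6, 159.3, 17.2]
tcp_rot: [-1.57, 0.0, -1.577]
contact_force: [0.3, -0.1, -0.8]
width: 58.3
```

```bash
python3 -m pendant '[[[0.5,0,0.002,-0.001,0,0,0],[0.5,0,0.004,-0.001,0,0,0],[0.5,0,0.0055,-0.001,0,0,0],[0.5,0,0.0055,-0.001,0,0,0]]]'; python3 -m pendant '[[[0.5,0,0.0005,0,0,0,0],[0.5,0,0.001,0,0,0,0],[0.5,0,0.001,0,0,0,0]]]'; python3 -m pendant '[[[0.5,0,0.0005,0,0,0,0],[0.5,0,0.001,0,0,0,0],[0.5,0,0.001,0,0,0,0]]]'
```

```text
clock: 11.47
tool_pos: [618.1, 159.2, 10.8]
tcp_rot: [-1.571, -0.0, -1.577]
contact_force: [0.6, -0.3, -0.5]
width: 58.0
clock: 11.72
tool_pos: [618.2, 159.2, 10.6]
tcp_rot: [-1.571, 0.0, -1.577]
contact_force: [-3.4, -0.7, 7.3]
width: 58.2
clock: 11.97
tool_pos: [618.3, 159.3, 10.4]
tcp_rot: [-1.57, 0.0, -1.577]
contact_force: [-7.8, -1.3, 20.4]
width: 58.4
```

```bash
python3 -m pendant '[[[0.5,0,-0.0012,0,0,0,0],[0.5,0,-0.0012,0,0,0,0],[0.75,0,-0.0012,0,0,0,0],[0.85,0,-0.0012,0,0,0,0],[1,0,-0.0012,0,0,0,0]]]';python3 -m pendant '[[[1,0,0,0,0,0,0],[1,0,-0.005,0,0,0,0],[1,0,-0.03,0,0,0,0],[1,0,-0.06,0,0,0,0],[1,0,-0.09,0,0,0,0]]]'; python3 -m pendant '[[[1,0,-0.02,0,0,0,0],[1,0,-0.02,0,0,0,0],[1,0,-0.02,0,0,0,0]]]'; python3 -c "
from h import *
c=cam('wrist')
im=vision.camera('wrist')[:,:,::-1]
cv2.imwrite('pics/w9.png',im)
print(proj(c,(617.3,158,33)))
go(435,291,200,0);go(435,291,200,34)"
```

```text
clock: 12.38
tool_pos: [618.1, 159.2, 10.0]
tcp_rot: [-1.571, -0.0, -1.577]
contact_force: [0.1, -1.0, -0.4]
width: 82.6
clock: 12.8
tool_pos: [617.6, 159.1, 101.3]
tcp_rot: [-1.572, -0.0, -1.577]
contact_force: [0.7, -0.6, 0.0]
width: 85.6
clock: 13.05
tool_pos: [619.0, 159.4, 121.7]
tcp_rot: [-1.568, 0.001, -1.577]
contact_force: [-0.3, -0.9, -0.3]
width: 85.5
(np.float64(318.6812065977824), np.float64(202.7988082257377))
shift [-0.1307 -0.0798 -0.1839] turn [-0.  -0.3 -0. ] za now -0.3 pos [618.2 159.2 120.3]
shift [-0.1307 -0.0798 -0.1839] turn [ -0.  -34.3  -0. ] za now -0.3 pos [618.2 159.2 120.3]
```

View pics/w9.png

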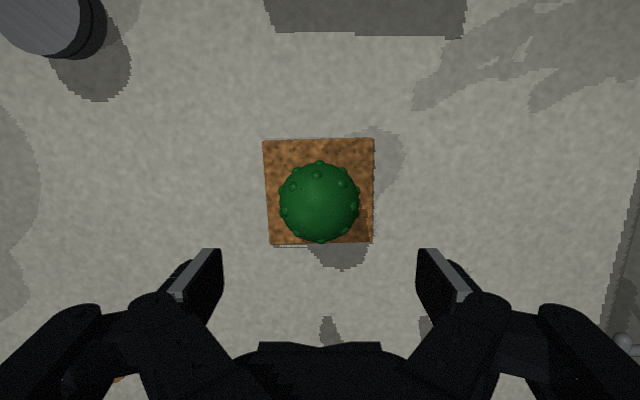

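Ball stands on coaster_l: ball px (320,202), coaster 263–374 × 139–244. Next the tin.

```bash
python3 -m pendant '[[[1,-0.025,-0.02,-0.035,0,0,0],[1,-0.05,-0.04,-0.07,0,0,0],[1,-0.08,-0.06,-0.11,0,0,0],[1,-0.11,-0.06,-0.15,0,0,0],[1,-0.131,-0.05,-0.184,0,0,0]]]'; python3 -m pendant '[[[1,0,0.03,0,0,0,0],[1,0,0.03,0,0,0,0],[1,0,0.03,0,0,0,0],[1,0,0.03,0,0,0,0]]]'; python3 -c "
from h import *
c=cam('wrist')
im=vision.camera('wrist')[:,:,::-1]
cv2.imwrite('pics/w10.png',im)
print(proj(c,(435,291,30)))
go(435,291,80,0)"
```

```text
clock: 13.52
tool_pos: [457.9, 276.0, 173.5]
tcp_rot: [-1.57, 0.001, -1.577]
contact_force: [1.2, 2.0, 0.2]
width: 85.4
clock: 13.85
tool_pos: [459.4, 274.3, 143.0]
tcp_rot: [-1.572, -0.001, -1.578]
contact_force: [0.9, -0.4, 0.4]
width: 85.5
(np.float64(290.66377592535116), np.float64(172.7201686356728))
shift [-0.0164  0.0633 -0.025 ] turn [-0.  -0.4  0. ] za now -0.4 pos [459.9 274.4 143.3]
```

View pics/w10.png

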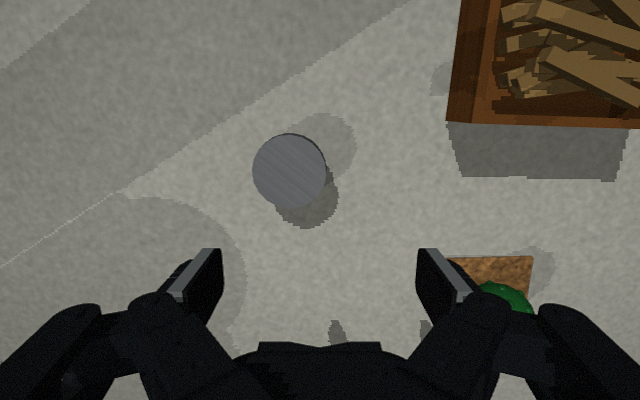

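```bash
python3 -m pendant '[[[1,-0.0175,0.02,-0.026,0,0,0],[1,-0.0175,0.04,-0.026,0,0,0],[1,-0.0175,0.06,-0.026,0,0,0],[1,-0.0175,0.063,-0.026,0,0,0],[1,-0.0175,0.063,-0.026,0,0,0]]]'; python3 -m pendant '[[[1,0,0,0,0,0,0],[1,0,0,0,0,0,0],[1,0,0,0,0,0,0]]]'; python3 -c "
from h import *
c=cam('wrist')
im=vision.camera('wrist')[:,:,::-1]
cv2.imwrite('pics/w11.png',im)
print(proj(c,(434,292,30)))
go(434,292,3,0)"
```

```text
clock: 14.32
tool_pos: [433.3, 291.9, 79.6]
tcp_rot: [-1.572, -0.001, -1.578]
contact_force: [-0.4, 1.0, -0.1]
width: 85.4
clock: 14.57
tool_pos: [433.9, 292.9, 81.0]
tcp_rot: [-1.569, 0.001, -1.577]
contact_force: [0.6, 0.1, 0.2]
width: 85.7
(np.float64(321.4463592154098), np.float64(218.78953149225185))
shift [0.0009 0.0778 0.0001] turn [-0.1 -0.4 -0.1] za now -0.4 pos [433.8 292.8  80.8]
```

View pics/w11.png

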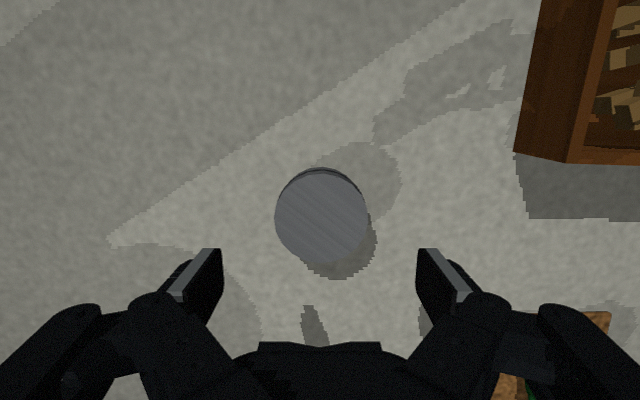

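```bash
python3 -m pendant '[[[1,0,0.03,0,0,0,0],[1,0.001,0.05,0,0,0,0],[1,0.001,0.065,0,0,0,0],[1,0.001,0.072,0,0,0,0],[1,0.001,0.076,0,0,0,0]]]'; python3 -m pendant '[[[1,0,0,0,0,0,0],[1,0,0.001,0,0,0,0],[0.5,0,0.001,0,0,0,0],[0.5,0,0.001,0,0,0,0],[0.5,0,0.001,0,0,0,0]]]' 30; python3 -m pendant '[[[0.5,0,0,0,0,0,0],[0.5,0,0,0,0,0,0]]]'
```

```text
clock: 15.03
tool_pos: [432.8, 291.5, 3.4]
tcp_rot: [-1.571, -0.0, -1.577]
contact_force: [0.3, 0.8, 0.5]
width: 85.2
clock: 15.45
tool_pos: [433.5, 292.0, 3.8]
tcp_rot: [-1.57, 0.001, -1.577]
contact_force: [-1.0, -1.9, 9.0]
width: 59.0
clock: 15.62
tool_pos: [433.5, 291.9, 3.8]
tcp_rot: [-1.57, 0.001, -1.577]
contact_force: [-2.3, -1.0, 9.1]
width: 58.8
```

```bash
python3 -m pendant '[[[0.5,0,-0.01,0,0,0,0],[0.5,0,-0.03,0,0,0,0],[0.5,0,-0.06,0,0,0,0],[0.5,0,-0.08,0,0,0,0],[0.5,0,-0.08,0,0,0,0]]]';  python3 -m pendant '[[[0.5,0.02,0,0.013,0,0,0],[0.5,0.05,0,0.032,0,0,0],[0.5,0.08,0,0.051,0,0,0],[0.5,0.11,0,0.07,0,0,0],[0.5,0.14,0,0.09,0,0,0]]]';  python3 -c "
from h import *
go(621,-1.5,80,0)"
```

```text
clock: 16.03
tool_pos: [435.0, 293.0, 87.6]
tcp_rot: [-1.566, 0.004, -1.577]
contact_force: [0.8, 0.7, -1.0]
width: 58.7
clock: 16.45
tool_pos: [522.5, 149.6, 83.0]
tcp_rot: [-1.571, -0.0, -1.576]
contact_force: [-0.2, 1.5, -1.3]
width: 58.8
shift [0.1506 0.003  0.0993] turn [ 0.  -0.3  0. ] za now -0.3 pos [522.5 149.6  83. ]
```

```bash
python3 -m pendant '[[[0.5,0.03,0,0.02,0,0,0],[0.5,0.06,0,0.04,0,0,0],[0.5,0.09,0,0.06,0,0,0],[0.5,0.12,0,0.08,0,0,0],[0.5,0.15,0.002,0.098,0,0,0]]]';  python3 -m pendant '[[[0.5,0,0,0,0,0,0],[0.5,0,0,0,0,0,0],[0.5,0,0,0,0,0,0],[0.5,0,0,0,0,0,0]]]'; python3 -c "
from h import *
go(621,-1.5,80,0)
c=cam('wrist')
im=vision.camera('wrist')[:,:,::-1]
cv2.imwrite('pics/w12.png',im);cv2.imwrite('pics/t12.png',vision.camera('top')[:,:,::-1]);
print(proj(c,(621,-1.5,105)))
"
```

```text
clock: 16.87
tool_pos: [620.2, -1.2, 81.2]
tcp_rot: [-1.57, 0.0, -1.577]
contact_force: [0.7, 0.1, -1.0]
width: 58.5
clock: 17.2
tool_pos: [618.7, 1.4, 80.8]
tcp_rot: [-1.571, 0.0, -1.576]
contact_force: [-0.2, -0.2, -0.1]
width: 59.0
shift [0.0029 0.0008 0.0023] turn [ 0.  -0.3 -0. ] za now -0.3 pos [618.7   1.4  80.8]
(np.float64(327.94630320804157), np.float64(283.7680082209083))
```

View pics/w12.png

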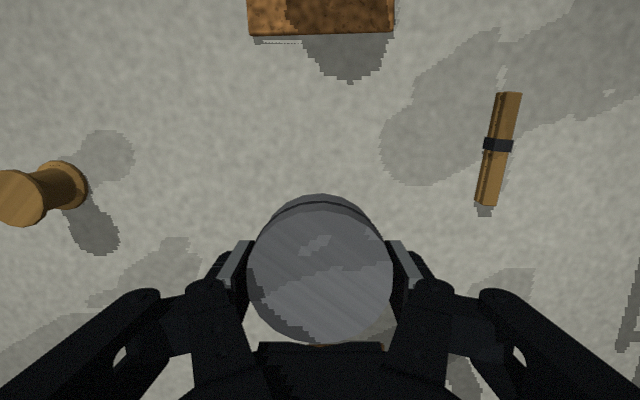

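View pics/t12.png

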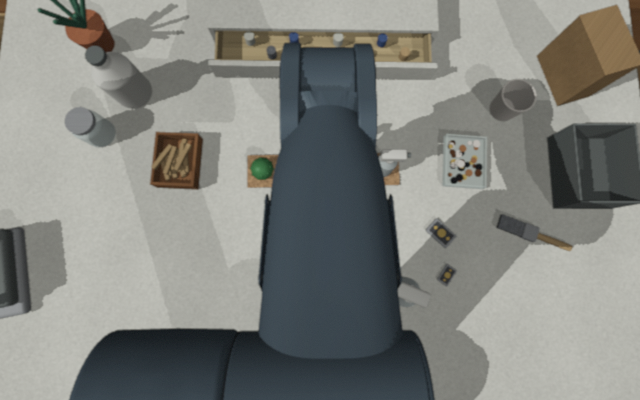

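```bash
python3 -c "
from h import *
c=cam('wrist')
print(onz(c,320,273,107), [onz(c,*q,5)[:2] for q in ((248,35),(394,33))])
a=cv2.imread('pics/w12.png')[180:360,220:420]; cv2.imwrite('pics/w12c.png',cv2.resize(a,None,fx=3,fy=3))
"
```

```text
[617.89295499   4.56682452 107.        ] [array([574.04409835, 111.75109006]), array([663.91214271, 112.44483186])]
```

View pics/w12c.png

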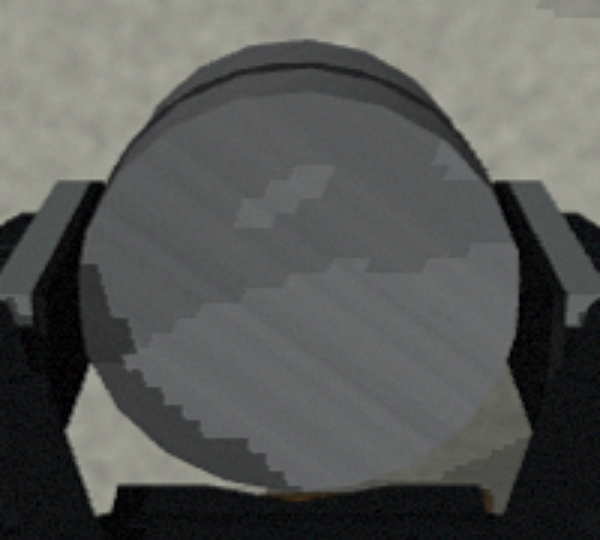

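```bash
python3 -m pendant '[[[0.5,0.0045,0.03,0.003,0,0,0],[0.5,0.0045,0.05,0.003,0,0,0],[0.5,0.0045,0.062,0.003,0,0,0],[0.5,0.0045,0.068,0.003,0,0,0],[0.5,0.0045,0.072,0.003,0,0,0]]]';  python3 -m pendant '[[[0.5,0,0,0,0,0,0],[0.5,0,0,0,0,0,0],[0.5,0,0,0,0,0,0],[0.5,0,0,0,0,0,0]]]'
```

```text
clock: 17.72
tool_pos: [621.7, -3.4, 8.3]
tcp_rot: [-1.572, 0.0, -1.576]
contact_force: [-0.5, 0.1, -1.3]
width: 58.6
clock: 18.05
tool_pos: [622.8, -3.9, 9.7]
tcp_rot: [-1.57, -0.0, -1.577]
contact_force: [-0.1, 0.5, -1.5]
width: 58.8
```

```bash
python3 -m pendant '[[[0.5,0,0.002,-0.0007,0,0,0],[0.5,0,0.004,-0.0007,0,0,0],[0.5,0,0.0048,-0.0007,0,0,0],[0.5,0,0.0048,-0.0007,0,0,0],[0.5,0,0.0048,-0.0007,0,0,0]]]';  python3 -m pendant '[[[0.5,0,0.0005,0,0,0,0],[0.5,0,0.001,0,0,0,0],[0.5,0,0.001,0,0,0,0]]]'; python3 -m pendant '[[[0.5,0,0.0005,0,0,0,0],[0.5,0,0.0005,0,0,0,0]]]'
```

```text
clock: 18.47
tool_pos: [621.5, -4.0, 3.9]
tcp_rot: [-1.571, 0.0, -1.577]
contact_force: [0.1, 0.4, -1.7]
width: 58.6
clock: 18.72
tool_pos: [621.6, -4.0, 3.8]
tcp_rot: [-1.57, -0.0, -1.577]
contact_force: [-6.4, 0.2, 13.0]
width: 59.1
clock: 18.88
tool_pos: [621.6, -4.0, 3.8]
tcp_rot: [-1.57, -0.0, -1.577]
contact_force: [-9.4, -0.4, 20.1]
width: 58.8
```

Seated. Release, rise and check where the tin stands.

```bash
python3 -m pendant '[[[0.5,0,-0.0012,0,0,0,0],[0.5,0,-0.0012,0,0,0,0],[0.75,0,-0.0012,0,0,0,0],[0.85,0,-0.0012,0,0,0,0],[1,0,-0.0012,0,0,0,0]]]';python3 -m pendant '[[[1,0,0,0,0,0,0],[1,0,-0.02,0,0,0,0],[1,0,-0.06,0,0,0,0],[1,0,-0.10,0,0,0,0],[1,0,-0.14,0,0,0,0]]]'; python3 -m pendant '[[[1,0,-0.04,0,0,0,0],[1,0,-0.08,0,0,0,0],[1,0,-0.12,0,0,0,0],[1,0,-0.14,0,0,0,0],[1,0,-0.14,0,0,0,0]]]'; python3 -m pendant '[[[1,0,0,0,0,0,0],[1,0,0,0,0,0,0]]]'; python3 -c "
from h import *
c=cam('wrist')
im=vision.camera('wrist')[:,:,::-1]
cv2.imwrite('pics/w13.png',im)
print(proj(c,(621,-1.9,30)),[proj(c,(*p,5)) for p in ((617.2,158.2),(625.3,-161.5))])
go(450.7,-313,200,0)"
```

```text
clock: 19.3
tool_pos: [621.5, -4.0, 3.6]
tcp_rot: [-1.571, -0.0, -1.577]
contact_force: [-0.4, 1.1, -0.1]
width: 82.2
clock: 19.72
tool_pos: [621.0, -4.0, 145.2]
tcp_rot: [-1.572, 0.0, -1.577]
contact_force: [1.6, -0.4, -0.5]
width: 85.4
clock: 20.13
tool_pos: [623.0, -4.0, 288.9]
tcp_rot: [-1.564, 0.0, -1.577]
contact_force: [0.7, -0.1, -0.4]
width: 85.2
clock: 20.3
tool_pos: [621.4, -4.0, 282.8]
tcp_rot: [-1.572, 0.0, -1.577]
contact_force: [0.2, 0.2, -0.7]
width: 85.2
(np.float64(320.4820276467057), np.float64(162.4417703899304)) [(np.float64(316.5723078494537), np.float64(23.730673587169036)), (np.float64(323.9721845849956), np.float64(269.70447033986795))]
shift [ 0.31    0.0827 -0.1684] turn [ 0.1 -0.3  0. ] za now -0.3 pos [621.1  -4.  282.4]
```

View pics/w13.png

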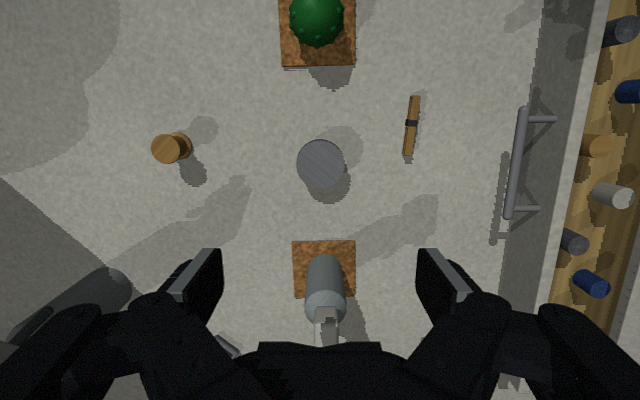

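```bash
python3 -c "
import cv2
a=cv2.imread('pics/w13.png'); 
cv2.imwrite('pics/w13a.png',cv2.resize(a[40:340,250:400],None,fx=2,fy=2,interpolation=cv2.INTER_CUBIC)[:600])
cv2.imwrite('pics/w13b.png',cv2.resize(a[125:215,270:370],None,fx=6,fy=6,interpolation=cv2.INTER_CUBIC))
"
```

```text
(no output)
```

View pics/w13a.png

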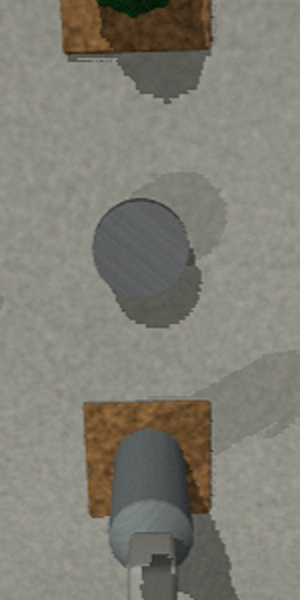

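View pics/w13b.png

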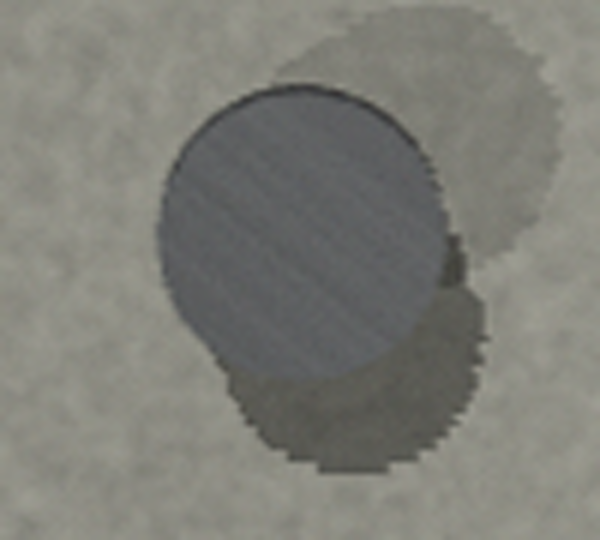

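```bash
python3 -c "
from h import *
c=cam('wrist')
L=np.array([onz(c,*q,5)[:2] for q in ((282.5,66),(355,64))]); R=np.array([onz(c,*q,5)[:2] for q in ((292,241.5),(355.5,240.5))])
print(L,R,'mid',(L.mean(0)+R.mean(0))/2); print('tin',onz(c,320.4,164.3,30))
t=cam('top')
im=cv2.imread('pics/t12.png')
"
```

```text
[[575.03726988 112.11469586]
 [662.86228844 113.82577123]] [[ 580.06453397 -117.37208791]
 [ 669.03550107 -116.25188971]] mid [621.74989834  -1.92087763]
tin [620.42723481  -4.14561903  30.        ]
```

The wrist view puts the tin about 2 mm off the midpoint. I'll move towards the buckle and cross-check with the top camera.

```bash
python3 -m pendant '[[[1,0.04,0,-0.02,0,0,0],[1,0.08,0,-0.045,0,0,0],[1,0.12,0,-0.065,0,0,0],[1,0.16,0,-0.085,0,0,0],[1,0.19,0,-0.105,0,0,0]]]';python3 -m pendant '[[[1,0.04,0.01,-0.02,0,0,0],[1,0.08,0.03,-0.04,0,0,0],[1,0.12,0.05,-0.063,0,0,0],[1,0.12,0.05,-0.063,0,0,0],[1,0.12,0.05,-0.063,0,0,0]]]';python3 -m pendant '[[[1,0,0,0,0,0,0],[1,0,0,0,0,0,0]]]'; python3 -c "
from h import *
c=cam('wrist'); np.save('c14.npy',np.array(list(c[:3])+list(c[3].ravel())))
im=vision.camera('wrist')[:,:,::-1]
cv2.imwrite('pics/w14.png',im)
a=vision.camera('top')[:,:,::-1]; cv2.imwrite('pics/t14.png',a); cv2.imwrite('pics/t14c.png',cv2.resize(a[110:260,190:430],None,fx=3.3,fy=3.3,interpolation=cv2.INTER_CUBIC))
b=vision.camera('scene')[:,:,::-1]; cv2.imwrite('pics/s14.png',b)
go(450.7,-313,200,0)
print(proj(c,(450.7,-313,12)))"
```

```text
clock: 20.77
tool_pos: [518.5, -187.1, 282.3]
tcp_rot: [-1.573, 0.001, -1.576]
contact_force: [0.8, -0.3, 0.2]
width: 85.2
clock: 21.18
tool_pos: [453.1, -307.6, 230.5]
tcp_rot: [-1.575, 0.002, -1.581]
contact_force: [-0.0, 0.2, -0.2]
width: 85.4
clock: 21.35
tool_pos: [456.4, -304.9, 233.3]
tcp_rot: [-1.571, 0.001, -1.577]
contact_force: [-0.5, 0.4, 0.5]
width: 85.6
shift [ 0.0084  0.0339 -0.0064] turn [-0.  -0.3  0. ] za now -0.3 pos [ 457.1 -304.6  233.9]
(np.float64(315.82595241036654), np.float64(175.88265864234165))
```

View pics/w14.png

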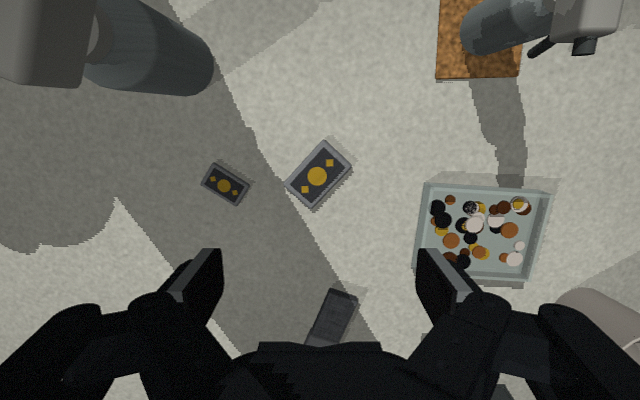

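View pics/t14c.png

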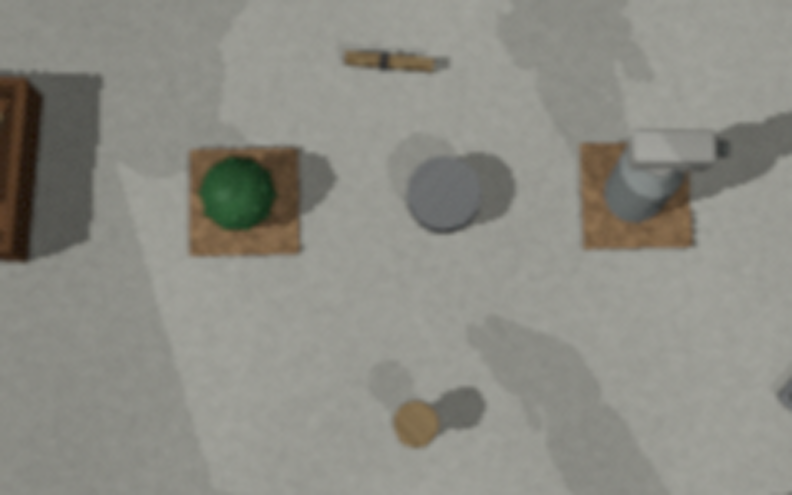

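View pics/s14.png

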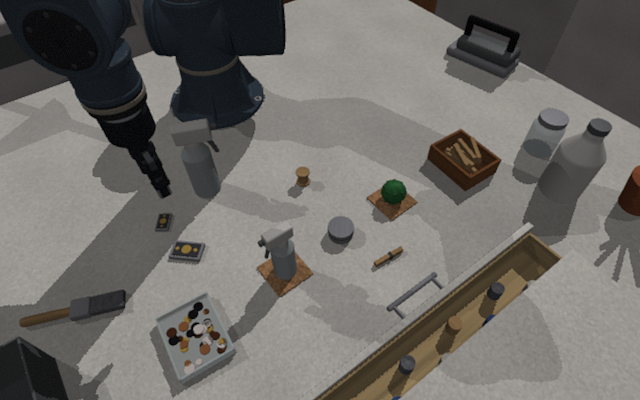

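```bash
python3 -c "
from h import *
t=cam('top')
f=lambda x,y:(190+x/3.3,110+y/3.3)
L=onz(t,*f(245,201),5);R=onz(t,*f(637,195),5)
print('L',L,'R',R,'mid',(L+R)/2)
print('tin',onz(t,*f(444.5,194.5),30)); print('ball',onz(t,*f(237,192),33))
print('pred bottle base', [ (np.array(proj(t,(625.3+dx,-161+dy,5)))-[190,110])*3.3 for dx,dy in((0,0),(0,25),(-25,0))])
print('pred head far end top corners',[ (np.array(proj(t,(625.3+dx,-161+25,161)))-[190,110])*3.3 for dx in(-12,12)])
c=cam('wrist')
# buckle corners, z=12 and 6
P=np.array([(326,140),(352,165),(313,210),(285,184)])
Q=np.array([onz(c,*q,8)[:2] for q in P]); print(np.round(Q,1),Q.mean(0)); d=(Q[0]+Q[1]-Q[2]-Q[3])/2; print(np.degrees(np.arctan2(d[1],d[0])),np.linalg.norm(d))
print('disc',onz(c,317,176.5,12), 'orn',[onz(c,*q,12)[:2] for q in((304,189),(329,163))])
a=cv2.imread('pics/w14.png')[120:230,260:370]; cv2.imwrite('pics/w14c.png',cv2.resize(a,None,fx=5,fy=5,interpolation=cv2.INTER_CUBIC))
"
```

```text
L [616.14109002 157.10985281   5.        ] R [ 622.95837423 -162.23336907    5.        ] mid [619.54973213  -2.56175813   5.        ]
tin [616.82023124  -4.39923983  30.        ]
ball [617.2216457  159.93676188  33.        ]
pred bottle base [array([635.43685611, 192.1922761 ]), array([604.94303081, 192.01918562]), array([636.06860786, 222.17372322])]
pred head far end top corners [array([635.06666609, 159.30162855]), array([634.36803059, 126.20601919])]
[[ 463.3 -272.7]
 [ 493.3 -301.3]
 [ 447.9 -355.4]
 [ 415.4 -323.4]] [ 454.95965733 -313.20371016]
48.32999130306467 70.18796959419112
disc [ 452.93204637 -313.77774777   12.        ] orn [array([ 437.73085531, -328.52212248]), array([ 466.67271845, -298.19058901])]
```

View pics/w14c.png

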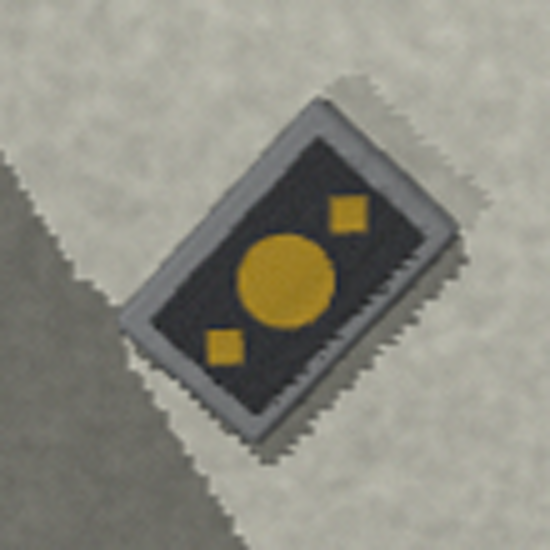

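The top camera agrees: the tin is about (2,2) mm short of the midpoint. "Exactly halfway" is asked, so I'll go back and shift it. Ball and bottle are within ~2–3 mm of their coaster centres. The large buckle is confirmed at wrist px (317,176); the small one is at (225,184).

```bash
python3 -m pendant '[[[1,-0.03,-0.03,0.02,0,0,0],[1,-0.07,-0.05,0.04,0,0,0],[1,-0.11,-0.05,0.06,0,0,0],[1,-0.15,-0.05,0.08,0,0,0],[1,-0.19,-0.05,0.105,0,0,0]]]';python3 -m pendant '[[[1,-0.03,0.0,0.02,0,0,0],[1,-0.07,0.03,0.04,0,0,0],[1,-0.105,0.07,0.06,0,0,0],[1,-0.105,0.10,0.06,0,0,0],[1,-0.105,0.13,0.06,0,0,0]]]';python3 -m pendant '[[[1,0,0,0,0,0,0],[1,0,0,0,0,0,0]]]';python3 -c "
from h import *
go(622,-3,4.5,0)"
```

```text
clock: 21.92
tool_pos: [551.7, -133.0, 284.7]
tcp_rot: [-1.569, -0.0, -1.576]
contact_force: [1.1, -0.7, 0.4]
width: 85.4
clock: 22.33
tool_pos: [613.1, -27.2, 152.7]
tcp_rot: [-1.568, 0.0, -1.573]
contact_force: [1.1, 0.0, -0.2]
width: 85.4
clock: 22.5
tool_pos: [610.2, -30.3, 153.1]
tcp_rot: [-1.574, 0.0, -1.575]
contact_force: [-0.3, -0.8, 1.6]
width: 85.3
shift [-0.0273  0.1485  0.0121] turn [ 0.2 -0.3 -0. ] za now -0.3 pos [610.2 -30.3 153.1]
```

```bash
python3 -m pendant '[[[1,-0.027,0.02,0.012,0,0,0],[1,-0.027,0.05,0.012,0,0,0],[1,-0.027,0.08,0.012,0,0,0],[1,-0.027,0.09,0.012,0,0,0],[1,-0.027,0.09,0.012,0,0,0]]]';python3 -m pendant '[[[1,0,0,0,0,0,0],[1,0,0,0,0,0,0]]]';python3 -c "
from h import *
go(622,-4,4.5,0)"
```

```text
clock: 22.92
tool_pos: [623.5, -4.7, 64.0]
tcp_rot: [-1.572, -0.0, -1.577]
contact_force: [0.5, 0.1, -0.0]
width: 85.6
clock: 23.08
tool_pos: [625.3, -4.5, 66.6]
tcp_rot: [-1.567, 0.0, -1.577]
contact_force: [-0.5, -0.8, -0.4]
width: 85.5
shift [-0.0005  0.0621 -0.0035] turn [-0.2 -0.4  0. ] za now -0.4 pos [625.3  -4.5  66.6]
```

```bash
python3 -m pendant '[[[1,0,0.03,-0.0015,0,0,0],[1,0,0.045,-0.0015,0,0,0],[1,0,0.055,-0.0015,0,0,0],[1,0,0.06,-0.0015,0,0,0],[1,0,0.06,-0.0015,0,0,0]]]';python3 -m pendant '[[[1,0,0,0,0,0,0],[1,0,0,0,0,0,0],[1,0,0,0,0,0,0]]]'
```

```text
clock: 23.5
tool_pos: [622.4, -4.3, 3.9]
tcp_rot: [-1.571, -0.0, -1.577]
contact_force: [-0.2, 0.2, 0.3]
width: 85.2
clock: 23.75
tool_pos: [622.8, -4.1, 4.7]
tcp_rot: [-1.569, 0.0, -1.577]
contact_force: [-0.4, 0.4, -1.3]
width: 85.5
```

```bash
python3 -m pendant '[[[0.5,0,0,0.0007,0,0,0],[0.5,0,0,0.0007,0,0,0],[0.5,0,0,0.0007,0,0,0],[0.5,0,0,0.0007,0,0,0],[0.5,0,0,0.0007,0,0,0]]]' 25;python3 -m pendant '[[[0.5,0,-0.002,0,0,0,0],[0.5,-0.001,-0.002,0,0,0,0],[0.5,-0.002,-0.002,0,0,0,0],[0.5,-0.002,-0.002,0,0,0,0],[0.5,-0.002,-0.001,0,0,0,0]]]';python3 -m pendant '[[[0.5,0,0.0006,0,0,0,0],[0.5,0,0.0012,0,0,0,0],[0.5,0,0.0012,0,0,0,0]]]'
```

```text
clock: 24.17
tool_pos: [623.1, -4.1, 4.2]
tcp_rot: [-1.57, 0.0, -1.577]
contact_force: [-0.9, 0.1, 5.2]
width: 59.5
clock: 24.58
tool_pos: [622.8, -2.0, 4.6]
tcp_rot: [-1.571, 0.0, -1.577]
contact_force: [0.3, -0.8, -1.9]
width: 58.9
clock: 24.83
tool_pos: [622.8, -2.1, 4.1]
tcp_rot: [-1.57, 0.0, -1.577]
contact_force: [-6.5, 1.0, 13.1]
width: 58.9
```

```bash
python3 -m pendant '[[[0.5,0,-0.0008,0,0,0,0],[0.6,0,-0.0008,0,0,0,0],[0.75,0,-0.0008,0,0,0,0],[0.9,0,-0.0008,0,0,0,0],[1,0,-0.0008,0,0,0,0]]]';python3 -m pendant '[[[1,0,0,0,0,0,0],[1,0,-0.02,0,0,0,0],[1,0,-0.06,0,0,0,0],[1,0,-0.10,0,0,0,0],[1,0,-0.14,0,0,0,0]]]'; python3 -m pendant '[[[1,0.04,-0.04,-0.02,0,0,0],[1,0.08,-0.08,-0.045,0,0,0],[1,0.12,-0.12,-0.065,0,0,0],[1,0.16,-0.12,-0.085,0,0,0],[1,0.19,-0.12,-0.105,0,0,0]]]';python3 -c "
from h import *
a=vision.camera('top')[:,:,::-1]; cv2.imwrite('pics/t15c.png',cv2.resize(a[110:260,190:430],None,fx=3.3,fy=3.3,interpolation=cv2.INTER_CUBIC))
go(452.5,-313.5,120,-42);go(452.5,-313.5,120,138)"
```

```text
clock: 25.25
tool_pos: [622.8, -2.2, 4.1]
tcp_rot: [-1.571, -0.0, -1.577]
contact_force: [0.1, -0.0, 0.6]
width: 84.8
clock: 25.67
tool_pos: [622.2, -2.1, 145.7]
tcp_rot: [-1.572, 0.0, -1.577]
contact_force: [0.9, 0.4, 0.6]
width: 85.4
clock: 26.08
tool_pos: [539.2, -154.2, 255.5]
tcp_rot: [-1.568, -0.001, -1.576]
contact_force: [0.8, -1.5, -0.5]
width: 85.1
shift [ 0.1539  0.1372 -0.0828] turn [-0.2 41.5  0.1] za now -0.5 pos [ 536.3 -159.9  256.9]
shift [ 0.1539  0.1372 -0.0828] turn [   0.2 -138.5    0.3] za now -0.5 pos [ 536.3 -159.9  256.9]
```

View pics/t15c.png

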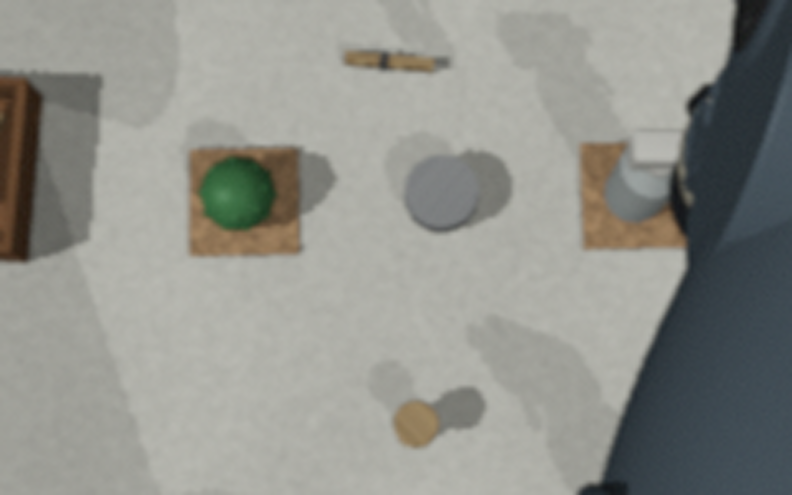

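Tin centre moved to crop px (441.5,192), which is close to the midpoint. Now the buckle, jaws across its width.

```bash
python3 -m pendant '[[[0.8,0.03,0.02,-0.015,0,7,0],[0.8,0.06,0.05,-0.03,0,14,0],[0.8,0.09,0.08,-0.05,0,21,0],[0.8,0.12,0.10,-0.065,0,28,0],[0.8,0.15,0.12,-0.08,0,35,0]]]';python3 -c "
from h import *
go(452.5,-313.5,100,-42.5)"
```

```text
clock: 26.55
tool_pos: [458.3, -301.0, 133.6]
tcp_rot: [-1.571, 0.0, -2.193]
contact_force: [1.5, 0.4, 0.3]
width: 68.4
shift [0.0135 0.0336 0.0026] turn [ 0.   6.8 -0. ] za now -35.7 pos [ 458.3 -301.   133.6]
```

```bash
python3 -m pendant '[[[0.8,0.013,0.033,0.0026,0,6.8,0],[0.8,0.013,0.033,0.0026,0,6.8,0],[0.8,0.013,0.033,0.0026,0,6.8,0],[0.8,0.013,0.033,0.0026,0,6.8,0]]]';python3 -m pendant '[[[0.8,0,0,0,0,0,0],[0.8,0,0,0,0,0,0],[0.8,0,0,0,0,0,0]]]';python3 -c "
from h import *
c=cam('wrist')
im=vision.camera('wrist')[:,:,::-1]; cv2.imwrite('pics/w16.png',im)
go(452.5,-313.5,30,-42.5);print(proj(c,(452.5,-313.5,12)))"
```

```text
clock: 26.88
tool_pos: [454.8, -312.0, 102.8]
tcp_rot: [-1.57, 0.0, -2.303]
contact_force: [-0.3, -0.8, -0.2]
width: 68.6
clock: 27.13
tool_pos: [455.1, -312.0, 102.9]
tcp_rot: [-1.569, 0.0, -2.304]
contact_force: [-0.7, 0.2, -0.0]
width: 68.1
shift [ 0.0027  0.0726 -0.0009] turn [-0.1  0.5 -0. ] za now -42.0 pos [ 454.9 -312.   102.6]
(np.float64(318.3014644849334), np.float64(202.86208176837553))
```

View pics/w16.png

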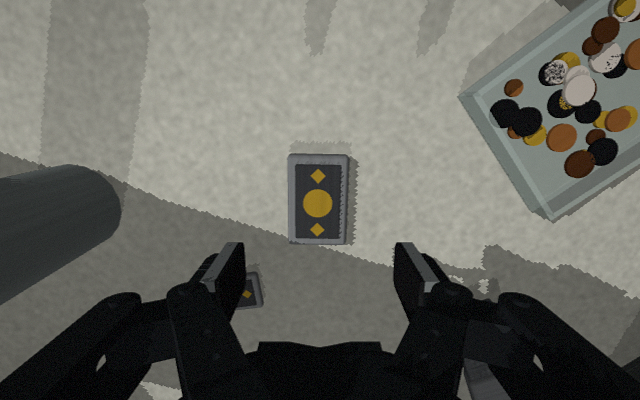

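```bash
python3 -c "
from h import *
c=cam('wrist'); p,R=T()
print('small buckle tool-frame', R.T@(onz(c,262,272,10)-p),R.T@(onz(c,263,303,10)-p), 'big', R.T@(onz(c,318,203,12)-p), R.T@(onz(c,289,156,10)-p),R.T@(onz(c,349,155,10)-p))"
```

```text
small buckle tool-frame [ 61.60343276  92.54684941 -46.59265102] [ 90.1599964   92.54049985 -47.11377435] big [ 2.94545849 90.61868486 -1.33458226] [-32.20382334  92.59753754 -22.46173771] [-32.93571136  92.65588337  21.27962918]
```

```bash
python3 -m pendant '[[[0.7,0.003,0.03,-0.001,0,0.3,0],[0.7,0.003,0.06,-0.001,0,0.3,0],[0.7,0.003,0.08,-0.001,0,0.3,0],[0.7,0.003,0.09,-0.001,0,0.3,0],[0.7,0.003,0.094,-0.001,0,0.3,0]]]';python3 -m pendant '[[[0.7,0,0,0,0,0,0],[0.7,0,0,0,0,0,0],[0.7,0,0.003,0,0,0,0],[0.7,0,0.006,0,0,0,0],[0.7,0,0.006,0,0,0,0]]]'
```

```text
clock: 27.6
tool_pos: [450.9, -313.2, 6.7]
tcp_rot: [-1.573, -0.0, -2.311]
contact_force: [-1.4, -0.0, -1.1]
width: 59.8
clock: 28.02
tool_pos: [451.5, -313.9, 1.9]
tcp_rot: [-1.57, 0.0, -2.311]
contact_force: [-0.1, -0.9, -0.2]
width: 59.8
```

```bash
python3 -m pendant '[[[0.7,0,0.001,0.0005,0,0,0],[0.7,0,0.002,0.0005,0,0,0],[0.7,0,0.002,0.0005,0,0,0]]]';python3 -m pendant '[[[0.3,0,0,0,0,0,0],[0.3,0,0,0,0,0,0],[0.3,0,0,0,0,0,0],[0.3,0,0,0,0,0,0],[0.3,0,0,0,0,0,0]]]' 30
```

```text
clock: 28.27
tool_pos: [451.8, -314.2, -0.3]
tcp_rot: [-1.571, 0.0, -2.312]
contact_force: [-1.0, -0.1, 0.4]
width: 59.8
clock: 28.68
tool_pos: [451.8, -314.3, -0.0]
tcp_rot: [-1.571, -0.0, -2.312]
contact_force: [-0.4, 1.6, 5.7]
width: 45.6
```

```bash
python3 -m pendant '[[[0.3,0,-0.005,0,0,0,0],[0.3,0,-0.02,0,0,0,0],[0.3,0,-0.05,0,0,0,0],[0.3,0,-0.08,0,0,0,0],[0.3,0,-0.11,0,0,0,0]]]' 40; python3 -m pendant '[[[0.3,0,-0.03,0,0,0,0],[0.3,0,-0.06,0,0,0,0],[0.3,0,-0.085,0,0,0,0],[0.3,0,-0.09,0,0,0,0],[0.3,0,-0.09,0,0,0,0]]]'; python3 -c "
from h import *
cv2.imwrite('pics/w17.png',vision.camera('wrist')[:,:,::-1])
go(621,-2,200)"
```

```text
clock: 29.1
tool_pos: [451.4, -313.9, 111.1]
tcp_rot: [-1.571, -0.0, -2.311]
contact_force: [1.1, -0.2, -1.3]
width: 44.2
clock: 29.52
tool_pos: [452.6, -314.7, 201.5]
tcp_rot: [-1.568, 0.0, -2.311]
contact_force: [-0.2, 0.2, -1.5]
width: 44.5
shift [-3.446e-01 -2.000e-04 -8.600e-02] turn [-0.  0. -0.] za now -42.4 pos [ 451.9 -314.3  199.8]
```

View pics/w17.png

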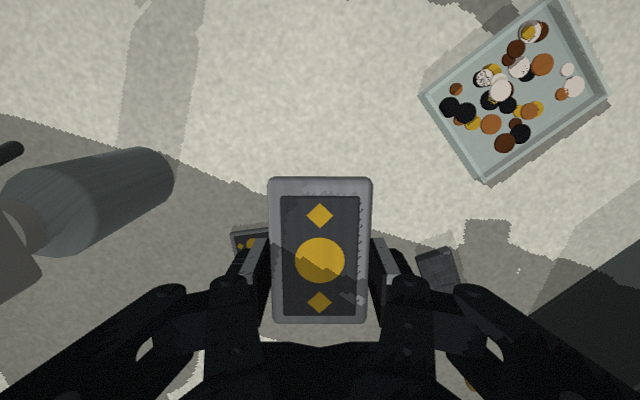

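Buckle held level and face up, disc px (320,260). Moving over to the tin.

```bash
python3 -m pendant '[[[0.3,-0.03,0,-0.008,0,0,0],[0.3,-0.06,0,-0.016,0,0,0],[0.3,-0.10,0,-0.025,0,0,0],[0.3,-0.14,0,-0.035,0,0,0],[0.3,-0.18,0,-0.045,0,0,0]]]' ; python3 -m pendant '[[[0.3,-0.03,0,-0.008,0,0,0],[0.3,-0.07,0,-0.016,0,0,0],[0.3,-0.11,0,-0.025,0,0,0],[0.3,-0.14,0,-0.035,0,0,0],[0.3,-0.16,0,-0.04,0,0,0]]]'; python3 -m pendant '[[[0.3,0,0,0,0,0,0],[0.3,0,0,0,0,0,0]]]'; python3 -c "
from h import *
go(621,-2,100,-42.5)"
```

```text
clock: 29.98
tool_pos: [539.7, -149.2, 198.0]
tcp_rot: [-1.573, -0.001, -2.312]
contact_force: [0.4, -0.5, -0.8]
width: 44.5
clock: 30.4
tool_pos: [618.5, -2.7, 197.4]
tcp_rot: [-1.573, -0.002, -2.309]
contact_force: [-0.3, -0.1, -1.0]
width: 44.5
clock: 30.57
tool_pos: [618.0, -4.8, 197.6]
tcp_rot: [-1.573, -0.002, -2.31]
contact_force: [-0.0, 0.3, -1.1]
width: 45.0
shift [-0.0043  0.0976  0.0005] turn [0.1 0.2 0.1] za now -42.3 pos [618.   -4.8 197.6]
```

```bash
python3 -m pendant '[[[0.3,-0.004,0.02,0.0005,0,0,0],[0.3,-0.004,0.05,0.0005,0,0,0],[0.3,-0.004,0.08,0.0005,0,0,0],[0.3,-0.004,0.1,0.0005,0,0,0],[0.3,-0.004,0.112,0.0005,0,0,0]]]' ; python3 -m pendant '[[[0.3,0,0,0,0,0,0],[0.3,0,0,0,0,0,0],[0.3,0,0,0,0,0,0]]]'; python3 -c "
from h import *
c=cam('wrist')
a=vision.camera('wrist')[:,:,::-1]; cv2.imwrite('pics/w18.png',a)
b=vision.camera('scene')[:,:,::-1]; cv2.imwrite('pics/s18.png',cv2.resize(b[150:300,260:460],None,fx=4,fy=4,interpolation=cv2.INTER_CUBIC))
p,R=T(); print(p); print('tin top expected',proj(c,(621,-2,30)),'rim',[proj(c,(621+30*np.cos(t),-2+30*np.sin(t),30)) for t in np.radians((47.5,137.5,-42.5))])
print('buckle disc at z',p[2]+12)"
```

```text
clock: 30.98
tool_pos: [619.0, -4.5, 84.0]
tcp_rot: [-1.574, -0.003, -2.313]
contact_force: [-0.4, 1.2, -1.5]
width: 44.9
clock: 31.23
tool_pos: [621.7, -3.9, 88.5]
tcp_rot: [-1.57, 0.0, -2.312]
contact_force: [-0.6, -0.3, -0.4]
width: 44.6
[622.12612804  -3.60788443  88.91904742]
tin top expected (np.float64(316.98513822423297), np.float64(211.31457149432254)) rim [(np.float64(316.9200075362973), np.float64(165.88351228596312)), (np.float64(271.09065236198927), np.float64(211.28766505436462)), (np.float64(362.88399079197535), np.float64(211.34148049433733))]
buckle disc at z 100.91904741907513
```

View pics/w18.png

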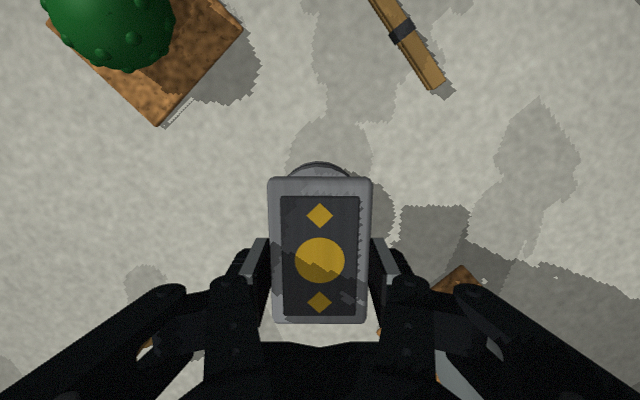

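View pics/s18.png

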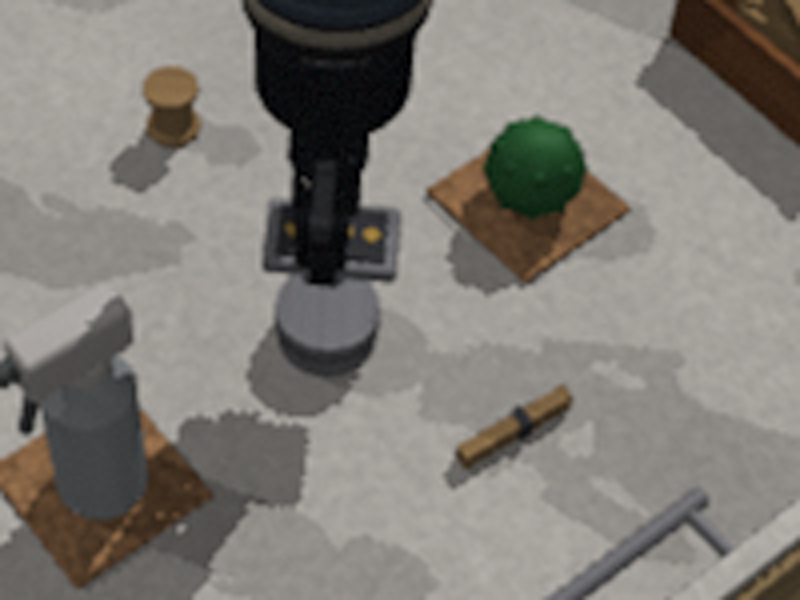

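```bash
python3 -c "
from h import *
a=cv2.imread('pics/w18.png')[145:335,230:410]; cv2.imwrite('pics/w18c.png',cv2.resize(a,None,fx=3.1,fy=3.1,interpolation=cv2.INTER_CUBIC))
c=cam('wrist');p,R=T();print(p)
print('disc tool frame',[R.T@(onz(c,320,260.5,p[2]+z)-p) for z in (12,14)],'rim',[np.round(proj(c,p+R@[-30-dx,p[2]-30,0])) for dx in(0,2,-2)],'base rim',[np.round(proj(c,p+R@[-30-dx,p[2],0])) for dx in(0,2,-2)])
Q=[R.T@(onz(c,*q,p[2]+11)-p) for q in ((268,179),(372,179),(368,323),(273,323))];print(np.round(Q,1),np.mean(Q,0))
"
```

```text
[622.12612804  -3.60788443  88.91904742]
disc tool frame [array([ -0.87739368, -11.99900843,   0.04889533]), array([ -1.87664738, -13.99793692,   0.04536708])] rim [array([320., 167.]), array([320., 164.]), array([320., 170.])] base rim [array([320., 160.]), array([320., 157.]), array([320., 163.])]
[[-37.5 -11.  -21.6]
 [-37.5 -10.9  21.6]
 [ 32.1 -11.   22.8]
 [ 32.1 -11.1 -22.2]] [ -2.73801117 -10.99685067   0.16801405]
```

View pics/w18c.png

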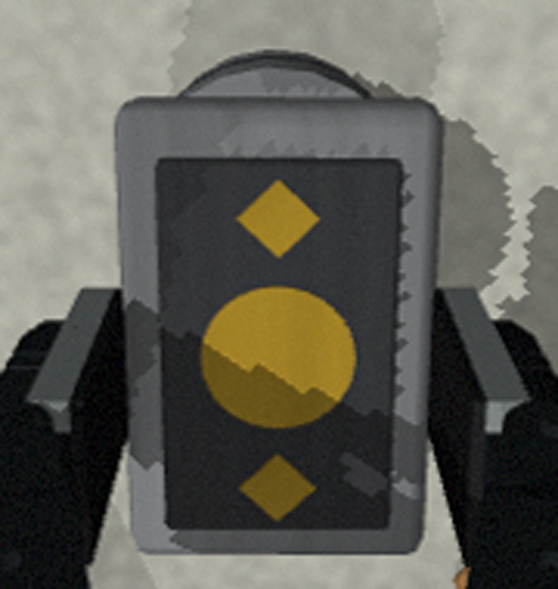

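Relative to the tool, the tin rim puts the tin at (0,0) and the buckle disc at (-1,0). Shift +1 mm and lower.

```bash
python3 -m pendant '[[[0.3,0.001,0.02,0,0,0,0],[0.3,0.001,0.035,0,0,0,0],[0.3,0.001,0.045,0,0,0,0],[0.3,0.001,0.05,0,0,0,0],[0.3,0.001,0.052,0,0,0,0]]]' ; python3 -m pendant '[[[0.3,0,0,0,0,0,0],[0.3,0,0,0,0,0,0],[0.3,0,0,0,0,0,0],[0.3,0,0,0,0,0,0]]]'
```

```text
clock: 31.75
tool_pos: [620.7, -4.1, 35.5]
tcp_rot: [-1.571, -0.0, -2.312]
contact_force: [-0.2, -0.1, -1.6]
width: 44.6
clock: 32.08
tool_pos: [621.3, -4.0, 36.5]
tcp_rot: [-1.57, 0.001, -2.311]
contact_force: [0.1, -0.3, -1.1]
width: 45.2
```

```bash
python3 -m pendant '[[[0.3,0,0.002,0,0,0,0],[0.3,0,0.004,0,0,0,0],[0.3,0,0.005,0,0,0,0],[0.3,0,0.005,0,0,0,0]]]' ; python3 -m pendant '[[[0.3,0,0.0005,0,0,0,0],[0.3,0,0.001,0,0,0,0],[0.3,0,0.001,0,0,0,0]]]'
```

```text
clock: 32.42
tool_pos: [620.7, -4.1, 30.4]
tcp_rot: [-1.571, -0.0, -2.312]
contact_force: [-0.3, -0.2, -0.9]
width: 44.5
clock: 32.67
tool_pos: [620.9, -4.0, 30.1]
tcp_rot: [-1.571, 0.0, -2.312]
contact_force: [-2.6, -0.6, 4.1]
width: 44.6
```

```bash
python3 -c "
from h import *
a=vision.camera('wrist')[:,:,::-1]; cv2.imwrite('pics/w19.png',cv2.resize(a[120:350,210:430],None,fx=2.5,fy=2.5,interpolation=cv2.INTER_CUBIC))
b=vision.camera('scene')[:,:,::-1]; cv2.imwrite('pics/s19.png',cv2.resize(b[180:280,280:420],None,fx=5,fy=5,interpolation=cv2.INTER_CUBIC))
c=cam('wrist');p,R=T();print(p)
print('rim',[np.round(proj(c,p+R@[-30-dx,p[2]-30,0])) for dx in(0,2,-2)])
print('disc',[proj(c,p+R@[-dx,-12,0]) for dx in (0,2,-2)])
"
```

```text
[620.89633653  -4.04684167  30.10943238]
rim [array([320., 190.]), array([320., 186.]), array([320., 194.])]
disc [(np.float64(319.9268244035938), np.float64(262.3250804874418)), (np.float64(319.93029874961474), np.float64(258.2098304755817)), (np.float64(319.92337594774983), np.float64(266.4096644257622))]
```

View pics/w19.png

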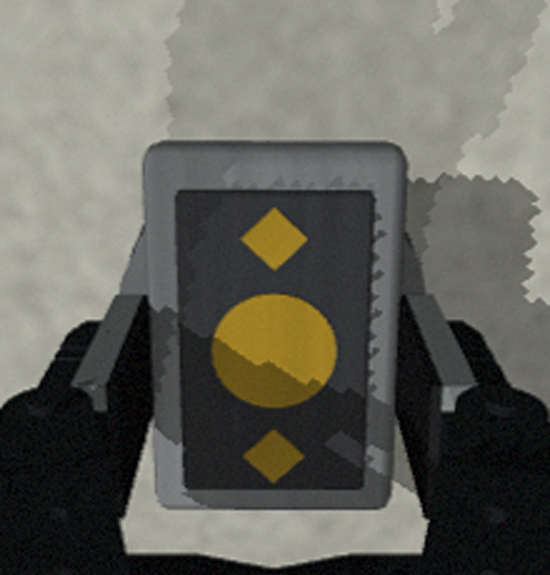

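View pics/s19.png

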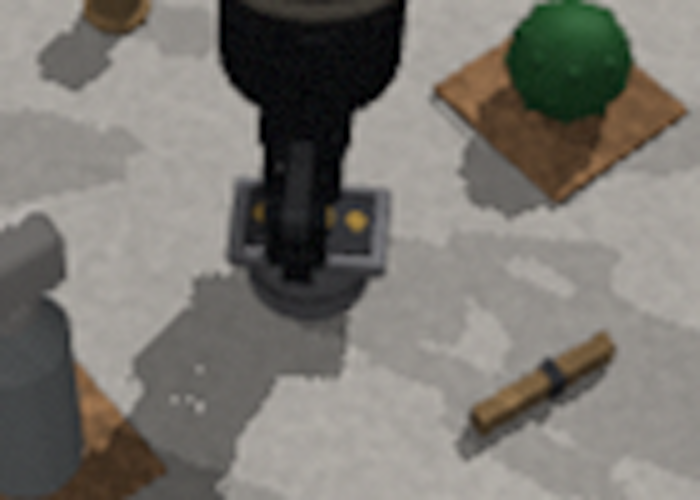

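Buckle is seated and centred on the tin in both views: scene crop tin 250–365, buckle 230–390; wrist crop mids 272 and 275. Release.

```bash
python3 -m pendant '[[[0.5,0,-0.0004,0,0,0,0],[0.6,0,-0.0004,0,0,0,0],[0.75,0,-0.0004,0,0,0,0],[0.75,0,-0.0004,0,0,0,0],[0.75,0,-0.002,0,0,0,0]]]';python3 -m pendant '[[[0.75,0,-0.005,0,0,0,0],[0.75,0,-0.02,0,0,0,0],[0.75,0,-0.05,0,0,0,0],[0.75,0,-0.09,0,0,0,0],[0.75,0,-0.13,0,0,0,0]]]'; python3 -m pendant '[[[0.75,0,-0.04,0,0,0,0],[0.75,0,-0.08,0,0,0,0],[0.75,0,-0.12,0,0,0,0],[0.75,0,-0.12,0,0,0,0],[0.75,0,-0.12,0,0,0,0]]]';python3 -c "
from h import *
c=cam('wrist');a=vision.camera('wrist')[:,:,::-1]; cv2.imwrite('pics/w20.png',a)
print(proj(c,(621.5,-2.5,42)),proj(c,(621.5,-2.5,30)))
go(480,-260,270)"
```

```text
clock: 33.18
tool_pos: [620.7, -4.0, 31.5]
tcp_rot: [-1.571, -0.0, -2.312]
contact_force: [0.5, -0.2, -0.7]
width: 64.3
clock: 33.6
tool_pos: [620.1, -4.0, 163.3]
tcp_rot: [-1.572, -0.001, -2.312]
contact_force: [1.4, 0.6, 0.9]
width: 63.9
clock: 34.02
tool_pos: [622.1, -4.1, 284.8]
tcp_rot: [-1.567, 0.003, -2.312]
contact_force: [-0.4, 0.4, -0.5]
width: 64.0
(np.float64(317.68350330740265), np.float64(164.84880743456796)) (np.float64(317.69983317273727), np.float64(163.2361026015766))
shift [0.2843 0.0124 0.0684] turn [-0.1  0.  -0.1] za now -42.4 pos [621.3  -4.  282.6]
```

View pics/w20.png

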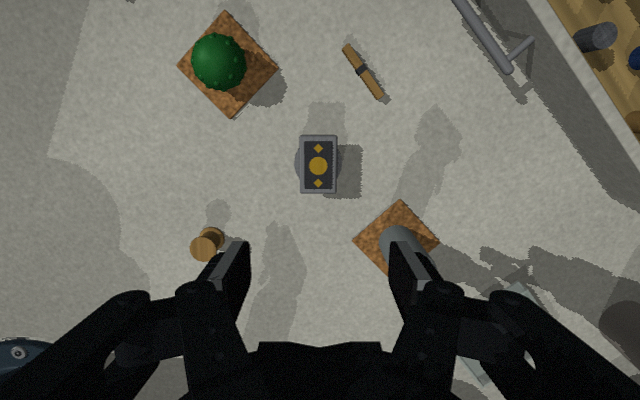

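```bash
python3 -c "
from h import *
c=cam('wrist')
P=[onz(c,*q,5)[:2] for q in ((223,10),(277,67),(233,118),(178,66))];print(np.mean(P,0),'ball',onz(c,218,62,33), 'buckle',onz(c,318,165,42))"
python3 -m pendant '[[[0.75,0.04,0,0.01,0,0,0],[0.75,0.08,0,0.02,0,0,0],[0.75,0.12,0,0.03,0,0,0],[0.75,0.16,0,0.04,0,0,0],[0.75,0.20,0,0.05,0,0,0]]]'; python3 -m pendant '[[[0.75,0.04,0,0.01,0,0,0],[0.75,0.08,0,0.02,0,0,0],[0.75,0.10,0,0.02,0,0,0],[0.75,0.1,0,0.02,0,0,0],[0.75,0.1,0,0.02,0,0,0]]]';python3 -c "
from h import *
a=vision.camera('top')[:,:,::-1]; cv2.imwrite('pics/t21.png',a); cv2.imwrite('pics/t21c.png',cv2.resize(a[110:260,190:430],None,fx=3.3,fy=3.3,interpolation=cv2.INTER_CUBIC))
b=vision.camera('scene')[:,:,::-1]; cv2.imwrite('pics/s21.png',cv2.resize(b[140:300,230:430],None,fx=4,fy=3.75,interpolation=cv2.INTER_CUBIC))"
```

```text
[616.80986675 155.68346981] ball [615.19754851 158.96913286  33.        ] buckle [620.2993374   -2.61571703  42.        ]
clock: 34.48
tool_pos: [520.8, -186.4, 280.5]
tcp_rot: [-1.573, -0.001, -2.311]
contact_force: [0.5, -0.8, 0.4]
width: 63.9
clock: 34.9
tool_pos: [468.9, -273.1, 280.8]
tcp_rot: [-1.573, -0.0, -2.314]
contact_force: [0.1, 0.5, -0.4]
width: 64.1
```

View pics/t21c.png

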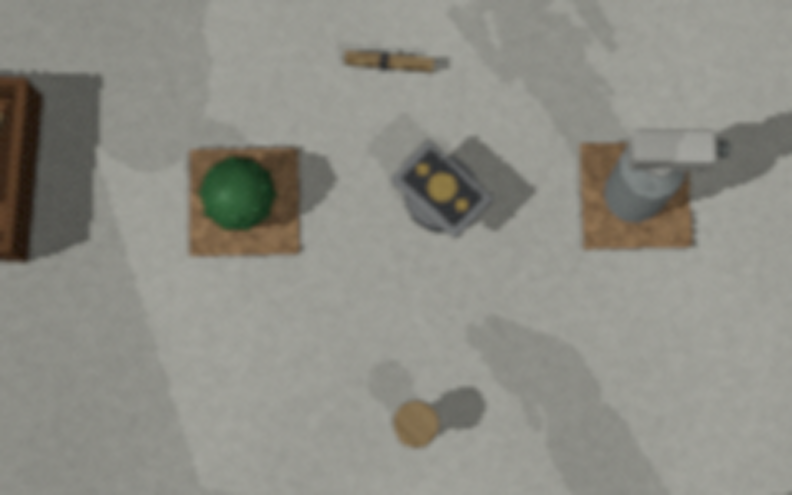

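View pics/s21.png

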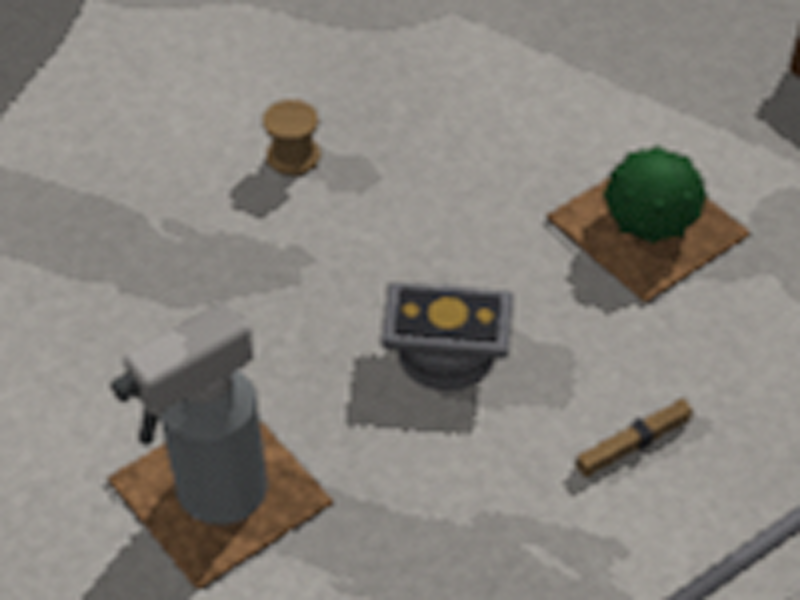

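```bash
python3 -c "
from h import *
t=cam('top'); f=lambda x,y:(190+x/3.3,110+y/3.3)
print('tin',onz(t,*f(441.5,192.5),30),'buckle',onz(t,*f(442,187),42),'spool',onz(t,*f(415.5,423.5),40))
a=cv2.imread('pics/top0.png').astype(int);b=cv2.imread('pics/t21.png').astype(int)
def bc(i,x0,y0,x1,y1):
  h=cv2.cvtColor(i.astype('uint8'),cv2.COLOR_BGR2HSV)[y0:y1,x0:x1]; m=cv2.inRange(h,(5,70,40),(22,255,255)); M=cv2.moments(m,True); return M['m10']/M['m00']+x0,M['m01']/M['m00']+y0
for n,q in (('spool',(300,225,335,252)),('pin',(288,118,332,138))): print(n,bc(a,*q),bc(b,*q))
s=cam('scene'); F=lambda x,y:(230+x/4,140+y/3.75)
print('scene: disc',onz(s,*F(448,313),42),'coL',onz(s,*F(650,233),5))
"; python3 -m pendant '[[[0.75,0,0,0,0,0,0],[0.75,0,0,0,0,0,0]]]'
```

```text
tin [618.43600221  -2.00746835  30.        ] buckle [620.14211632  -2.20341894  42.        ] spool [434.57705053  17.79715978  40.        ]
spool (315.8175182481752, 237.94890510948906) (315.6691729323308, 238.02255639097746)
pin (307.46590909090907, 128.10227272727272) (307.45977011494256, 128.08045977011494)
scene: disc [6.23164803e+02 5.11769124e-01 4.20000000e+01] coL [626.59505653 156.08772371   5.        ]
clock: 35.17
tool_pos: [470.6, -271.8, 281.5]
tcp_rot: [-1.571, -0.0, -2.31]
contact_force: [0.7, 0.3, 0.1]
width: 64.1
```

```bash
python3 -c "
from station import workorder
print(workorder.close_job())"
```

```text
the job is handed in; nothing more can be done
None
```

I finished the job in the order asked and handed it in at about 35 s, with the arm clear of everything. I put the bottle on the right coaster, beside the tray, then the ball on the left one. The tin went midway between them and the large buckle on its lid, flat and face up. After first setting the tin down I regripped it once to correct a 2–3 mm error.

My last checks, each measured from the images:
- **Bottle:** stands about 1–2 mm from the coaster centre. I estimated this by eye against the predicted outline, not by a direct fit.
- **Ball:** about 3 mm off centre towards +y in both the top and wrist views. I left it there so the order of placing stayed as asked.
- **Tin:** about 1 mm from the midpoint of the two coasters.
- **Buckle:** within about 2 mm of the tin's centre by the top view.
- **Spool and clothespin:** not moved (under 0.2 px between the first and last top pictures).

**Disagreement:** the scene camera read several millimetres away from the other two (up to about 10 mm on the left coaster, from a rough corner reading). I used it only to see that things stood right, and trusted the top and wrist views.

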